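# Close down the wig room's wefting machine

### The job

Close the wefting machine down for the night: first set the gear rod on its front to the middle click (neutral), then turn the handwheel until its red mark, hidden in the guard, stands at the very top, then give the oiler lever at least three full strokes, right down and right up again. Lay all the hairbrushes on the bench flat and side by side on the floor of the white tray, not on top of one another (before, between or after the rest), leave everything set that way, and do not disturb the bottle, the purple box or the jar.

Things in the scene. Friction and masses are not known exactly. Their poses are not given: they have to be found in the camera images.
- machine: Cream hair-wefting machine, like a small sewing machine, fixed. Origin: on the bench under the centre of its bed (160 by 340, 60 high). Its front, with the gear rod, faces its -x (front face at x = -80); +y runs along its arm (top at 208) to the needle head. At its -y end the handwheel stands in a green guard box 170 (x) by 60 (y) by 180 high, centred at y = -225.
- wheel (a joint): Handwheel: aluminium disc, radius 75, rim 26 wide, axle level along the machine's y; only what is above 180 shows out of the green guard, and its red mark starts hidden inside. Spins freely both ways without limit (0.03 N m), stays where left. Angle in rad: 0 or any multiple of 2 pi = red mark at the very top; grows as the wheel's top moves to the machine's +x (away from its front).
- wheel_axle (a point): Centre of the handwheel, on its axle, middle of the rim's width, 155 above the bench. 62 mm of free gap between rim and column, and the other side is free, so fingers can straddle the rim from above.
- wheel_top (a point): Fixed point at the very top of the handwheel's rim, middle of its width, where the red mark must come. 230 above the bench.
- wheel_mark (a point): The red mark on the handwheel's rim (14 long around the rim, over the full width and a little down both sides); the point lies on the rim, radius 75. It turns with the wheel.
- rod (a joint): Gear rod of the machine, a push-pull rod in its front. 0 = pushed fully in (as at the start), 0.025 = middle click (neutral), 0.05 = pulled fully out, in m, towards the machine's -x. A sprung detent holds it at these three; about 8 to 10 N moves it over to the next, and let go within 10 mm of a click it snaps to it.
- rod_knob (a point): Centre of the black knob at the end of the gear rod: round, 32 in diameter, 22 long, axis level along the machine's x, 110 above the bench, 55 in front of the column when fully in. Rod behind it 12 in diameter. It can be pinched across the machine's y from above. It moves with the rod.
- oiler: Hand oiler pump fixed to the bench: grey foot 90 by 90, blue body and amber oil glass with black cap, 117 high. Origin: on the bench under its centre. Its lever reaches out to its own -x; hinge at x = -20, 90 above the bench, level along its y.
- lever (a joint): Oiler lever, sprung upwards. 0 = fully up (as at the start), 0.6 rad = fully down. It swings from 0.3 rad above level to 0.3 rad below. Pressing it at the red pad takes about 5 to 9 N.
- lever_pad (a point): Middle of the top face of the red pad (60 long, 36 wide, 14 thick) at the lever's end, 123 from the hinge axis: about 133 above the bench when up, 60 when fully down. Press here from above.
- tray: White open tool tray, fixed, 170 (its x) by 260 (its y), 40 high, walls and floor 5 thick. Origin: centre of its underside, on the bench.
- brush_black: A hairbrush lying pins up, 140 long, 35 high, 90 g; black head, grey handle. Origin: the middle of its length, width and height (17.5 above what it lies on). +x to the head, -x to the handle, z up through the pins. Handle: x = -70 to 0, 22 wide, 20 thick (17.5 below the origin to 2.5 above); grip it across its width near x = -22. Head: x = 0 to 70, 38 wide. May be absent (None).
- brush_blue: A hairbrush lying pins up, 140 long, 35 high, 90 g; all blue. Origin: the middle of its length, width and height (17.5 above what it lies on). +x to the head, -x to the handle, z up through the pins. Handle: x = -70 to 0, 22 wide, 20 thick (17.5 below the origin to 2.5 above); grip it across its width near x = -22. Head: x = 0 to 70, 38 wide. May be absent (None).
- brush_wood: A hairbrush lying pins up, 140 long, 35 high, 90 g; wooden. Origin: the middle of its length, width and height (17.5 above what it lies on). +x to the head, -x to the handle, z up through the pins. Handle: x = -70 to 0, 22 wide, 20 thick (17.5 below the origin to 2.5 above); grip it across its width near x = -22. Head: x = 0 to 70, 38 wide. May be absent (None).
- brush_red: A hairbrush lying pins up, 140 long, 35 high, 90 g; red head, black handle. Origin: the middle of its length, width and height (17.5 above what it lies on). +x to the head, -x to the handle, z up through the pins. Handle: x = -70 to 0, 22 wide, 20 thick (17.5 below the origin to 2.5 above); grip it across its width near x = -22. Head: x = 0 to 70, 38 wide. May be absent (None).
- spray: Bystander: blue bottle with white cap, 62 in diameter, 170 high. Origin: centre of its underside. Leave it alone.
- pin_box: Bystander: purple box, 70 by 100 by 50 high. Origin: centre of its underside. Leave it alone.
- jar: Bystander: low amber jar with steel lid, 72 in diameter, 55 high. Origin: centre of its underside. Leave it alone.
There are look-alikes about, which are no part of the job. Leave any yellow look-alike of the brush_wood alone.

How it is judged:
By the outcome, as a careful person would: the job done as asked, in the order asked, and still so for the second after the job is handed in, with the robot touching nothing.
Of brush_black, brush_blue, brush_wood, brush_red only 2 to 4 are there at a start; the rules pass over those that are not, and their reading is None.
At some moment in a run one of brush_black, brush_blue, brush_wood, brush_red may be knocked a few centimetres aside while the robot is not near it.
Once in a run the grip may slacken for a moment while it holds something.
It also fails if it takes over 210 s, if anything falls off the work surface, if the arm or the gripper's body presses on something with over 40 N, if the wrist force passes 120 N, or if a joint passes its speed limit or range.

### The arm

A 6-joint arm with a two-finger parallel gripper is mounted at the origin on the work surface. World frame = base frame: x ahead of the robot, y to its left, z up, the work surface at z = 0. Lengths are in m, angles in degrees, forces in N, time in s.
With the tool pointing down it reaches from about 0.375 to 0.9 m from the base axis. Payload 3.1 kg.
Tool frame: the origin (TCP) lies on the centre line of the jaws, within the pads' length; the fingertips stand 8 mm ahead of it and the grasp point (between the pads) lies 11 mm behind it (bot.tip_extent is the distance from the TCP to the fingertips, in m); z points along the fingers, y is the line along which they close (so a half turn about z gives the same grasp; the last joint's range is limited). The gripper opens to 87 mm and grips with 3 to 60 N. Pads are 19 mm wide; open, the fingers measure 117 mm over their backs; the gripper's body (75 mm by 190 mm) begins 51 mm behind the grasp point.
Start: joints at [-86.717, 30.224, 82.088, -0, 67.689, -10.227], TCP at [0.146, -0.608, 0.231] pointing down, gripper open.
Joint ranges: [-176.69, 176.69], [-43.24, 126.21], [12.49, 139.97], [-82, 262], [0, 151.66], [-163.58, 163.58]. Speed limits (degrees/s): [159.86, 159.86, 180, 180, 180, 180].

### API

Orientations are given as a 3x3 rotation matrix whose columns are the frame's x, y, z axes.
In Python, from rig import bot, vision, workorder gives the robot as it stands.
- The arm moves only by the shell command python3 -m handwheel 'ROWS'. ROWS is JSON, a list of rows, each an object with "delta_rot": the turn, a rotation vector about the tool's x, y, z in rad, a list of three; "xyz": the shift along the tool's x, y, z in mm, a list of three; "hand": the closure, from -1 (fully open) to 1 (shut). A call has exactly 5 rows; each row is the pose to reach, as a shift and turn from the pose commanded when the call began, along the tool's axes at that moment; what a row does not reach only later rows make up. A row lasts 1/8 s, in which the tool goes at most 62.5 mm and 10.7 degrees, less where a joint would pass 70% of its speed; a pose out of reach is approached as far as the arm can. A call with a gripper value outside its range is refused whole. The fingers move at their own pace and stop on an object; the grip force is fixed at half the most. Time passes only in rows, so rows that repeat a pose let the fingers close, or fill a call up. It gives the time, the measured TCP pose, the force, the opening and the grip force at its end, in the units of the state.
- bot.read_state(): the state, without advancing time (a new reading comes with each control period).
- vision.capture(name): name is "side" or "top"; returns the picture (420x560x3 uint8, red, green, blue); there is no depth.
- vision.camera_model(name): a dict with "camera_matrix" (3x3 intrinsics, pixels), "dist_coeffs" ([k1, k2, p1, p2, k3] as OpenCV has them; the pictures are not rectified), "camera_from_world" (4x4, takes a point from world to camera coordinates). Camera axes: x right, y up, looking along -z (the intrinsics and any distortion apply to the point x, -y, -z); pixel columns grow to the right and rows downward; lengths in m; the calibration is good to about 2 mm. A picture is of the moment at which its call begins. camera_model takes no time and is no camera call.
- workorder.hand_in(): hands the job in; it is judged then, once.
The state is a dict: "time_s": time; "joint_positions": joint angles; "qvel": joint speeds; "tau": joint torques, N m; "position": TCP position; "tcp_rot": TCP orientation; "force": force on the tool from outside, world axes, zero at the start; "moment": the same for the moment, N m; "opening": opening from 0.0 (shut) to 1.0 (fully open); "grasp_force": force on a finger pad.
Only numpy, scipy, OpenCV 4.12 (cv2) and the standard library are available. Lean on these libraries where they do the work, as an engineer would, in place of code of your own. Each camera call takes 0.05 s, during which the arm holds its last target. There are 200 camera calls.

## Working session

There is one attempt and no reset: what is moved stays moved. The work goes in short steps, Python scripts to look and compute and a shell command to move; the robot and the scene stay as the last step left them, time stands still between calls to the robot, and variables do not carry over. Pictures are saved under pics/ and viewed, at most 14 in all, crops included, and the job is handed in when it is done.

```bash
mkdir -p pics; ls; cat > h.py <<'E'
import numpy as np, cv2
from rig import bot, vision, workorder
def snap(n,f,crop=None,s=1):
    im=vision.capture(n)[:,:,::-1].copy()
    cv2.imwrite(f'pics/{f}_full.png',im)
    if crop: x0,y0,x1,y1=crop; im=im[y0:y1,x0:x1]
    if s!=1: im=cv2.resize(im,None,fx=s,fy=s,interpolation=cv2.INTER_CUBIC)
    cv2.imwrite(f'pics/{f}.png',im)
def cm(n):
    m=vision.camera_model(n); return np.array(m["camera_matrix"]),np.array(m["dist_coeffs"]),np.array(m["camera_from_world"])
F=np.diag([1,-1,-1.])
def proj(n,P):
    K,D,T=cm(n); P=np.atleast_2d(np.array(P,float)); c=(P@T[:3,:3].T+T[:3,3])@F
    return cv2.projectPoints(c,np.zeros(3),np.zeros(3),K,D)[0][:,0]
def ray(n,px):
    K,D,T=cm(n); u=cv2.undistortPoints(np.array([[px]],float),K,D)[0,0]
    d=T[:3,:3].T@(F@np.array([u[0],u[1],1])); o=-T[:3,:3].T@T[:3,3]; return o,d/np.linalg.norm(d)
def atz(n,px,z):
    o,d=ray(n,px); return o+d*(z-o[2])/d[2]
def tri(a,pa,b,pb):
    o1,d1=ray(a,pa);o2,d2=ray(b,pb)
    s=np.linalg.lstsq(np.c_[d1,-d2],o2-o1,rcond=None)[0]; p=o1+s[0]*d1;q=o2+s[1]*d2
    return (p+q)/2,np.linalg.norm(p-q)
E
python3 - <<'E'
from h import *
np.set_printoptions(precision=3,suppress=True)
snap('top','t0',s=1.42);snap('side','s0',s=1.42)
for n in('top','side'):
    print(n,*ray(n,(280,210)))
s=bot.read_state();print(s['position'],s['tcp_rot'],s['force'],s['opening'],s['time_s'],bot.tip_extent)
E
```

```text
pics
top [ 0.412 -0.011  1.351] [ 0.083  0.016 -0.996]
side [0.155 0.917 0.891] [ 0.3   -0.753 -0.585]
[ 0.146 -0.607  0.23 ] [[ 0.972  0.234 -0.   ]
 [ 0.234 -0.972  0.002]
 [ 0.    -0.002 -1.   ]] [-0.36   0.557 -0.627] 1.001587202894119 0.1 0.008
```

View pics/t0.png

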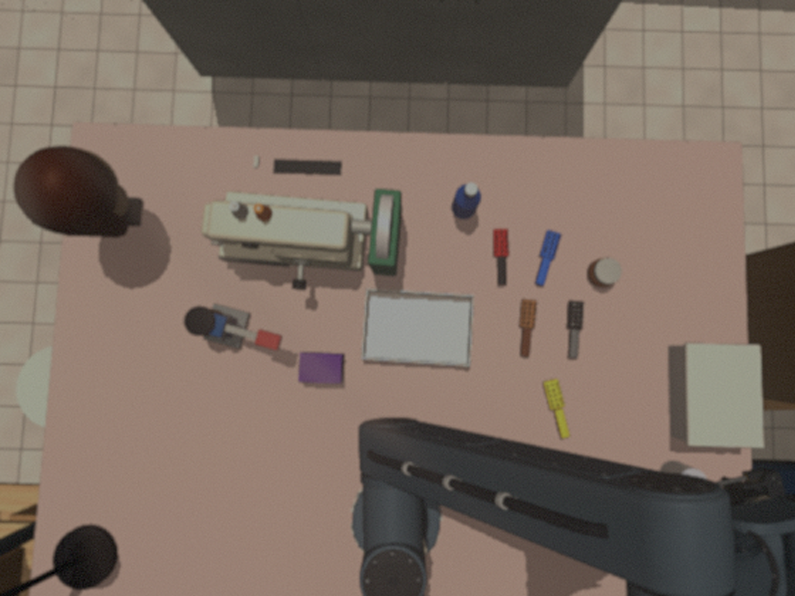

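View pics/s0.png

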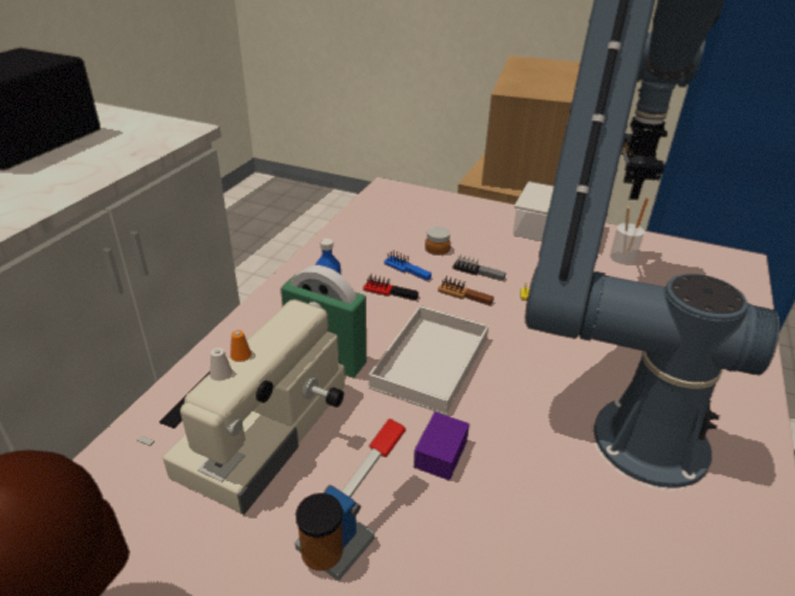

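The top picture (shown at 1.42x) has red brush (501,257), blue (547,258), wood (527,328), black (574,329), yellow look-alike (556,408). The tray is at (418,329), the rod knob at (300,284), the lever pad at (268,340) and the wheel at (385,227).
Possible mix-ups:
- **Wood brush:** brown (527,328) or yellow (556,408). I choose the brown one.
- **Rod knob:** the black knob on the rod at side (335,397) or the black dial at side (264,390). I choose the one on the rod.

Next I check these in close crops.

```bash
python3 - <<'E'
import cv2
t=cv2.imread('pics/t0_full.png');s=cv2.imread('pics/s0_full.png')
cv2.imwrite('pics/t1.png',cv2.resize(t[130:330,120:440],None,fx=2.5,fy=2.5,interpolation=2)[:, :800])
cv2.imwrite('pics/s1.png',cv2.resize(s[160:400,100:380],None,fx=2.5,fy=2.5,interpolation=2))
E
```

```text
(no output)
```

View pics/t1.png

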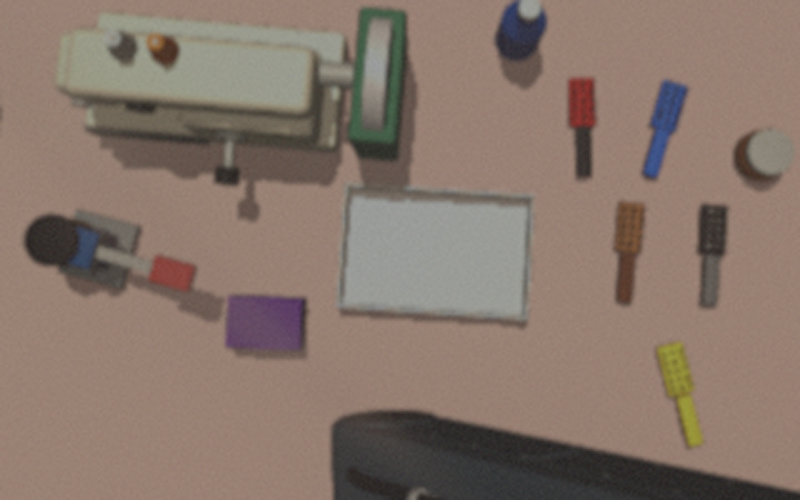

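View pics/s1.png

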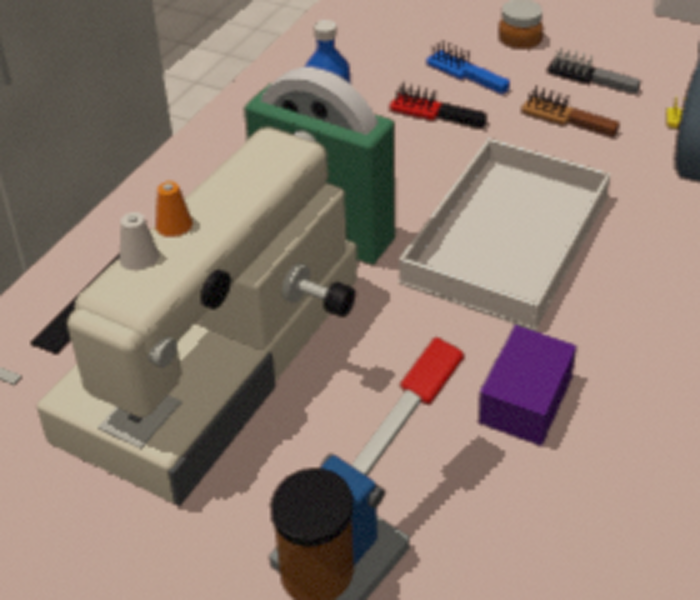

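```bash
cat > m.py <<'E'
from h import *
np.set_printoptions(precision=4,suppress=True)
T=lambda x,y:(120+x/2.5-.3,130+y/2.5-.3)
S=lambda x,y:(100+x/2.5-.3,160+y/2.5-.3)
def tr(n,a,b): p,e=tri('top',T(*a),'side',S(*b)); print(n,p,round(e,4))
tr('knob',(227,176),(341,299))
tr('pad',(173,271),(434,368))
tr('red end',(584,176),(486,117));tr('blue end',(651,177),(508,84));tr('wood end',(624,302),(617,127));tr('black end',(709,304),(638,84))
tr('tray1',(347,187),(491,143));tr('tray2',(532,197),(608,180));tr('tray3',(527,321),(538,316)) if 0 else tr('tray4',(341,311),(538,308))
tr('guardFR',(396,150),(393,121))
for n,a in dict(g1=(362,10),g2=(406,12),g3=(396,151),g4=(351,148)).items(): print(n,atz('top',T(*a),.18))
for n,a in dict(t1=(347,187),t2=(532,197),t3=(527,321),t4=(341,311)).items(): print(n,atz('top',T(*a),.04))
for n,h,e in (('red',(581,79),(584,176)),('blue',(675,84),(651,177)),('wood',(630,204),(624,302)),('black',(712,207),(709,304)),('yel',(670,345),(695,444))):
    H=atz('top',T(*h),.02);E=atz('top',T(*e),.018);d=(H-E)[:2];L=np.hypot(*d);d/=L
    print(n,'L',round(L,4),'centre',(H+E)[:2]/2,'yaw',round(np.degrees(np.arctan2(d[1],d[0])),1),'grip',(E[:2]+d*.048))
for n,a,z in(('jar',(769,153),.055),('bottle',(530,8),.17),('boxa',(228,296),.05),('boxb',(304,298),.05),('boxc',(302,350),.05),('boxd',(227,347),.05)):print(n,atz('top',T(*a),z))
# oiler
print('lever root',atz('top',T(105,252),.10),'pad',atz('top',T(173,271),.133))
E
python3 m.py
```

```text
knob [0.5397 0.2337 0.1121] 0.0003
pad [0.4148 0.2921 0.1286] 0.0027
red end [ 0.5642 -0.242   0.0205] 0.0005
blue end [ 0.5658 -0.3353  0.0187] 0.0007
wood end [ 0.3922 -0.2996  0.0173] 0.0004
black end [ 0.393  -0.416   0.0181] 0.0004
tray1 [0.4864 0.0625 0.215 ] 0.0698
tray2 [ 0.4532 -0.1816  0.0137] 0.1609
tray4 [0.3724 0.0876 0.033 ] 0.0069
guardFR [0.5769 0.0179 0.1779] 0.012
g1 [0.7444 0.0633 0.18  ]
g2 [0.7435 0.0088 0.18  ]
g3 [0.5697 0.0157 0.18  ]
g4 [0.5717 0.0708 0.18  ]
t1 [0.5371 0.0841 0.04  ]
t2 [ 0.5308 -0.1682  0.04  ]
t3 [ 0.3632 -0.1644  0.04  ]
t4 [0.3693 0.0861 0.04  ]
red L 0.1364 centre [ 0.6323 -0.2393] yaw 2.6 grip [ 0.6122 -0.2403]
blue L 0.1356 centre [ 0.6314 -0.3517] yaw -13.8 grip [ 0.6122 -0.347 ]
wood L 0.135 centre [ 0.4595 -0.3029] yaw -2.9 grip [ 0.44   -0.3019]
black L 0.1334 centre [ 0.4594 -0.4178] yaw -1.5 grip [ 0.4407 -0.4173]
yel L 0.136 centre [ 0.2699 -0.3797] yaw 14.8 grip [ 0.2506 -0.3848]
jar [ 0.5987 -0.486   0.055 ]
bottle [ 0.7561 -0.1458  0.17  ]
boxa [0.3852 0.237  0.05  ]
boxb [0.3855 0.1354 0.05  ]
boxc [0.3168 0.1353 0.05  ]
boxd [0.3179 0.235  0.05  ]
lever root [0.4381 0.3883 0.1   ] pad [0.4161 0.2914 0.133 ]
```

The crops confirm both choices: the knob on the rod is at top crop (227,175) and side crop (341,299), and the brown brush is at top crop (627,253). Triangulated heights agree with the text (knob 0.112, pad 0.129, handles about 0.019). I start with the gear rod.

```bash
cat > d.py <<'E'
import sys
from h import *
from scipy.spatial.transform import Rotation as Ro
# usage: d.py x y z yaw  [x y z yaw ...]  (each from the pose now)
np.set_printoptions(precision=4,suppress=True)
s=bot.read_state();p=np.array(s['position']);R=np.array(s['tcp_rot'])
a=np.array(sys.argv[1:],float).reshape(-1,4)
for x,y,z,w in a:
    c,n=np.cos(np.radians(w)),np.sin(np.radians(w));G=np.array([[c,n,0],[n,-c,0],[0,0,-1]])
    print('xyz',np.round(R.T@(np.array([x,y,z])-p)*1e3,1),'rot',np.round(Ro.from_matrix(R.T@G).as_rotvec(),3))
E
python3 d.py 0.45 -0.3 0.33 -2.4
```

```text
xyz [ 367.3 -227.7  -99.8] rot [-0.002 -0.     0.278]
```

```bash
python3 -m handwheel '[{"delta_rot":[-0.002,0,0.07],"xyz":[0,0,-50],"hand":-0.3},{"delta_rot":[-0.002,0,0.14],"xyz":[40,-25,-100],"hand":-0.3},{"delta_rot":[-0.002,0,0.21],"xyz":[90,-55,-100],"hand":-0.3},{"delta_rot":[-0.002,0,0.278],"xyz":[140,-85,-100],"hand":-0.3},{"delta_rot":[-0.002,0,0.278],"xyz":[190,-116,-100],"hand":-0.3}]' 
python3 d.py 0.45 -0.3 0.33 -2.4
```

```text
time_s: 0.72
position: [0.3047, -0.4489, 0.3304]
tcp_rot: [[0.999, -0.043, 0.0], [-0.043, -0.999, -0.002], [0.0, 0.002, -1.0]]
force: [0.4, 0.1, 0.4]
opening: 0.659
grasp_force: 0.0
xyz [ 138.7 -155.     0.2] rot [ 0.002 -0.    -0.001]
```

```bash
python3 -m handwheel '[{"delta_rot":[0.002,0,0],"xyz":[40,-45,0],"hand":-0.3},{"delta_rot":[0.002,0,0],"xyz":[80,-90,0],"hand":-0.3},{"delta_rot":[0.002,0,0],"xyz":[120,-135,0],"hand":-0.3},{"delta_rot":[0.002,0,0],"xyz":[140,-190,0],"hand":-0.3},{"delta_rot":[0.002,0,0],"xyz":[150,-250,0],"hand":-0.3}]' | head -2
python3 d.py 0.533 0.234 0.20 -2.4 
```

```text
time_s: 1.35
position: [0.465, -0.2053, 0.3296]
xyz [  49.4 -441.7  129.8] rot [-0.001 -0.    -0.   ]
```

```bash
python3 -m handwheel '[{"delta_rot":[0,0,0],"xyz":[10,-55,0],"hand":-0.3},{"delta_rot":[0,0,0],"xyz":[20,-110,0],"hand":-0.3},{"delta_rot":[0,0,0],"xyz":[30,-165,0],"hand":-0.3},{"delta_rot":[0,0,0],"xyz":[30,-220,0],"hand":-0.3},{"delta_rot":[0,0,0],"xyz":[30,-275,0],"hand":-0.3}]' | head -2
python3 -m handwheel '[{"delta_rot":[0,0,0],"xyz":[5,-55,0],"hand":-0.3},{"delta_rot":[0,0,0],"xyz":[10,-110,10],"hand":-0.3},{"delta_rot":[0,0,0],"xyz":[15,-150,50],"hand":-0.3},{"delta_rot":[0,0,0],"xyz":[19,-166,90],"hand":-0.3},{"delta_rot":[0,0,0],"xyz":[19,-166,110],"hand":-0.3}]' | head -2
python3 d.py 0.537 0.2337 0.100 -2.4
```

```text
time_s: 1.98
position: [0.5054, 0.0683, 0.3297]
time_s: 2.6
position: [0.53, 0.2328, 0.2171]
xyz [  7.4  -1.3 117.1] rot [0.001 0.004 0.002]
```

```bash
python3 -m handwheel '[{"delta_rot":[0,0,0],"xyz":[7,-1,40],"hand":-0.3},{"delta_rot":[0,0,0],"xyz":[7,-1,80],"hand":-0.3},{"delta_rot":[0,0,0],"xyz":[7,-1,116],"hand":-0.3},{"delta_rot":[0,0,0],"xyz":[7,-1,116],"hand":0.8},{"delta_rot":[0,0,0],"xyz":[7,-1,116],"hand":0.8}]'
python3 -m handwheel '[{"delta_rot":[0,0,0],"xyz":[0,0,0],"hand":0.8},{"delta_rot":[0,0,0],"xyz":[0,0,0],"hand":0.8},{"delta_rot":[0,0,0],"xyz":[0,0,0],"hand":0.8},{"delta_rot":[0,0,0],"xyz":[0,0,0],"hand":0.8},{"delta_rot":[0,0,0],"xyz":[0,0,0],"hand":0.8}]'
```

```text
time_s: 3.22
position: [0.5395, 0.2324, 0.105]
tcp_rot: [[0.999, -0.042, 0.002], [-0.042, -0.999, 0.0], [0.002, -0.0, -1.0]]
force: [0.4, 0.0, 0.0]
opening: 0.508
grasp_force: 0.0
time_s: 3.85
position: [0.5401, 0.235, 0.1058]
tcp_rot: [[0.999, -0.044, 0.005], [-0.044, -0.999, 0.005], [0.005, -0.005, -1.0]]
force: [0.7, 7.8, -2.8]
opening: 0.356
grasp_force: 30.0
```

```bash
python3 -m handwheel '[{"delta_rot":[0,0,0],"xyz":[-7,0,0],"hand":0.8},{"delta_rot":[0,0,0],"xyz":[-14,0,0],"hand":0.8},{"delta_rot":[0,0,0],"xyz":[-21,0,0],"hand":0.8},{"delta_rot":[0,0,0],"xyz":[-26,0,0],"hand":0.8},{"delta_rot":[0,0,0],"xyz":[-26,0,0],"hand":0.8}]'
python3 -m handwheel '[{"delta_rot":[0,0,0],"xyz":[0,0,0],"hand":0.8},{"delta_rot":[0,0,0],"xyz":[0,0,0],"hand":0.8},{"delta_rot":[0,0,0],"xyz":[0,0,0],"hand":0.8},{"delta_rot":[0,0,0],"xyz":[0,0,0],"hand":0.8},{"delta_rot":[0,0,0],"xyz":[0,0,0],"hand":0.8}]'
```

```text
time_s: 4.47
position: [0.515, 0.2364, 0.1061]
tcp_rot: [[0.999, -0.044, 0.007], [-0.044, -0.999, 0.006], [0.007, -0.007, -1.0]]
force: [1.5, 8.9, -2.1]
opening: 0.358
grasp_force: 30.0
time_s: 5.1
position: [0.515, 0.2364, 0.1061]
tcp_rot: [[0.999, -0.044, 0.007], [-0.044, -0.999, 0.006], [0.007, -0.006, -1.0]]
force: [0.9, 7.7, -2.4]
opening: 0.355
grasp_force: 30.0
```

```bash
python3 -m handwheel '[{"delta_rot":[0,0,0],"xyz":[0,0,0],"hand":-0.3},{"delta_rot":[0,0,0],"xyz":[0,0,0],"hand":-0.3},{"delta_rot":[0,0,0],"xyz":[0,0,-60],"hand":-0.3},{"delta_rot":[0,0,0],"xyz":[-10,10,-120],"hand":-0.3},{"delta_rot":[0,0,0],"xyz":[-20,30,-175],"hand":-0.3}]'
python3 - <<'E'
from h import *
snap('top','t2',(120,130,440,330),2.5);snap('side','s2',(100,160,340,330),3)
E
python3 d.py 0.617 0.041 0.29 -2.4
```

```text
time_s: 5.72
position: [0.4913, 0.2038, 0.2816]
tcp_rot: [[0.999, -0.041, 0.002], [-0.041, -0.999, -0.0], [0.002, 0.0, -1.0]]
force: [1.1, -0.5, -1.1]
opening: 0.644
grasp_force: 0.0
xyz [129.9 156.8  -2.5] rot [-0.002 -0.013 -0.001]
```

View pics/s2.png

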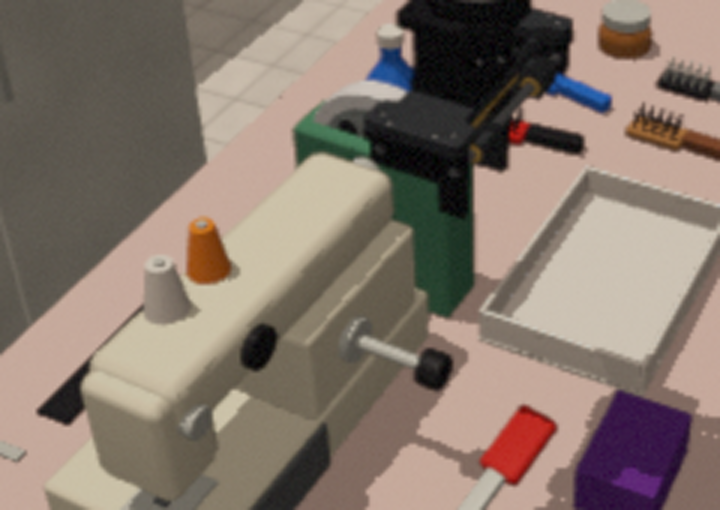

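The rod now stands clearly further out, with the knob at crop (433,368), full picture (244.3,282.7). I check that against the projected neutral position and compute the wheel points.

```bash
python3 - <<'E'
from m import *
print('--')
for x in (.5397,.5147,.4897): print(x,proj('side',(x,.2337+(.5397-x)*.04,.111)))
yaw=np.radians(-2.4);ex=np.array([np.cos(yaw),np.sin(yaw)]);ey=np.array([-np.sin(yaw),np.cos(yaw)])
c=np.array([.657,.0397])
# wheel rim visible extents predicted in the top crop at t0
for off in(-.013,0,.013):
  for th in(-60,0,60):
    q=c+ey*off+ex*.075*np.sin(np.radians(th));uv=proj('top',(*q,.155+.075*np.cos(np.radians(th))))[0]
    print(off,th,(uv-(120,130))*2.5)
E
```

```text
knob [0.5397 0.2337 0.1121] 0.0003
pad [0.4148 0.2921 0.1286] 0.0027
red end [ 0.5642 -0.242   0.0205] 0.0005
blue end [ 0.5658 -0.3353  0.0187] 0.0007
wood end [ 0.3922 -0.2996  0.0173] 0.0004
black end [ 0.393  -0.416   0.0181] 0.0004
tray1 [0.4864 0.0625 0.215 ] 0.0698
tray2 [ 0.4532 -0.1816  0.0137] 0.1609
tray4 [0.3724 0.0876 0.033 ] 0.0069
guardFR [0.5769 0.0179 0.1779] 0.012
g1 [0.7444 0.0633 0.18  ]
g2 [0.7435 0.0088 0.18  ]
g3 [0.5697 0.0157 0.18  ]
g4 [0.5717 0.0708 0.18  ]
t1 [0.5371 0.0841 0.04  ]
t2 [ 0.5308 -0.1682  0.04  ]
t3 [ 0.3632 -0.1644  0.04  ]
t4 [0.3693 0.0861 0.04  ]
red L 0.1364 centre [ 0.6323 -0.2393] yaw 2.6 grip [ 0.6122 -0.2403]
blue L 0.1356 centre [ 0.6314 -0.3517] yaw -13.8 grip [ 0.6122 -0.347 ]
wood L 0.135 centre [ 0.4595 -0.3029] yaw -2.9 grip [ 0.44   -0.3019]
black L 0.1334 centre [ 0.4594 -0.4178] yaw -1.5 grip [ 0.4407 -0.4173]
yel L 0.136 centre [ 0.2699 -0.3797] yaw 14.8 grip [ 0.2506 -0.3848]
jar [ 0.5987 -0.486   0.055 ]
bottle [ 0.7561 -0.1458  0.17  ]
boxa [0.3852 0.237  0.05  ]
boxb [0.3855 0.1354 0.05  ]
boxc [0.3168 0.1353 0.05  ]
boxd [0.3179 0.235  0.05  ]
lever root [0.4381 0.3883 0.1   ] pad [0.4161 0.2914 0.133 ]
--
0.5397 [[236.0683 279.6158]]
0.5147 [[244.8724 282.8331]]
0.4897 [[253.8148 286.1012]]
-0.013 -60 [384.3198 130.594 ]
-0.013 0 [387.4482  71.2605]
-0.013 60 [392.1887  25.7526]
0 -60 [373.6102 129.8324]
0 0 [376.4449  70.4784]
0 60 [381.5894  24.9995]
0.013 -60 [362.9006 129.0708]
0.013 0 [365.4416  69.696 ]
0.013 60 [370.99    24.2461]
```

```bash
python3 - <<'E'
import cv2
t=cv2.imread('pics/t0_full.png');s=cv2.imread('pics/s0_full.png')
a=cv2.resize(t[125:200,250:300],None,fx=8,fy=8,interpolation=2);b=cv2.resize(s[175:275,190:270],None,fx=6,fy=6,interpolation=2)
cv2.imwrite('pics/w.png',cv2.hconcat([a[:600],cv2.resize(b,(400,500))[:500] if 0 else cv2.copyMakeBorder(b[:600],0,0,0,0,0)])[:, :800])
E
```

```text
(no output)
```

View pics/w.png

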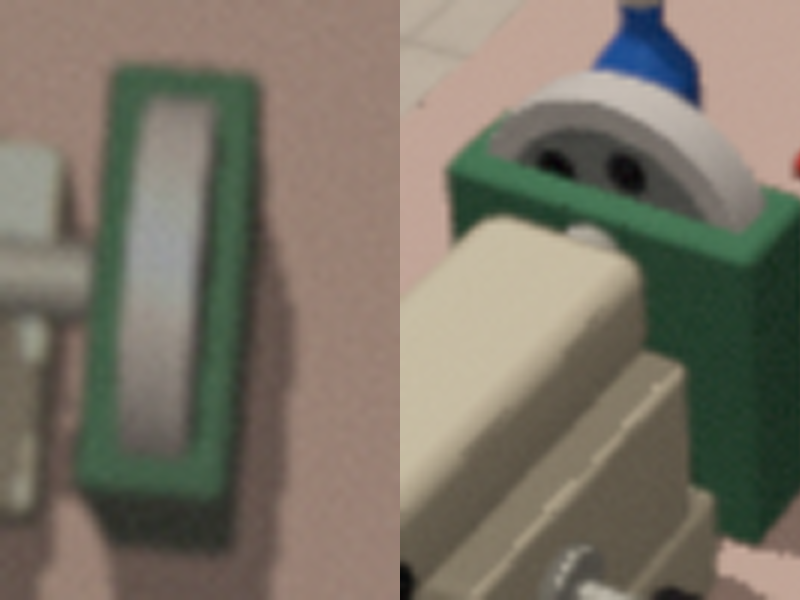

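The wheel fills the slot in the guard, so the fingertips must stay above 0.18. The zoom puts the guard's front edge further back than I first read: top edge row 65, front edge row 490, so the axle is at x of about 0.664. I verify that with the side view.

```bash
python3 - <<'E'
from h import *
yaw=np.radians(-2.4);ex=np.array([np.cos(yaw),np.sin(yaw)]);ey=np.array([-np.sin(yaw),np.cos(yaw)])
for cx in(.657,.6645):
  c=np.array([cx,.0393]);print(cx)
  for off,th in((.013,-70),(.013,70),(.013,0),(-.013,-70)):
    q=c+ey*off+ex*.075*np.sin(np.radians(th));P=(*q,.155+.075*np.cos(np.radians(th)))
    a=proj('side',P)[0];t=proj('top',P)[0]
    print(off,th,'side w',(a-(190,175))*6+(400,0),'top w',(t-(250,125))*8)
E
python3 d.py 0.6245 0.0405 0.27 -2.4 0.6245 0.0405 0.197 -2.4
```

```text
0.657
0.013 -70 side w [759.2862095  233.51539502] top w [122.84306715 472.17444587]
0.013 70 side w [498.72052294 154.05791175] top w [150.62506803 111.74362843]
0.013 0 side w [621.60647601 105.10220028] top w [130.4988832  263.05964375]
-0.013 -70 side w [785.84158729 204.03647866] top w [190.73047165 477.00230375]
0.6645
0.013 -70 side w [744.58727553 229.49321371] top w [123.51708742 452.75303518]
0.013 70 side w [485.05760222 150.33471893] top w [151.27341405  92.74453402]
0.013 0 side w [607.11508023 101.31080859] top w [131.19207746 243.04120017]
-0.013 -70 side w [771.3281593  200.13407422] top w [191.36376517 457.5778209 ]
xyz [137.1 157.1  17.6] rot [-0.002 -0.013 -0.001]
xyz [136.2 157.2  90.6] rot [-0.002 -0.013 -0.001]
```

```bash
python3 -m handwheel '[{"delta_rot":[0,-0.013,0],"xyz":[20,50,-10],"hand":-0.3},{"delta_rot":[0,-0.013,0],"xyz":[55,100,-10],"hand":-0.3},{"delta_rot":[0,-0.013,0],"xyz":[95,140,0],"hand":-0.3},{"delta_rot":[0,-0.013,0],"xyz":[137,157,17],"hand":-0.3},{"delta_rot":[0,-0.013,0],"xyz":[137,157,17],"hand":-0.3}]' | head -2
python3 d.py 0.6245 0.0409 0.196 -2.4
```

```text
time_s: 6.45
position: [0.6229, 0.039, 0.2594]
xyz [ 2.5 -2.  63.4] rot [ 0.     0.016 -0.004]
```

```bash
python3 -m handwheel '[{"delta_rot":[0,0.013,0],"xyz":[2,-2,35],"hand":-0.3},{"delta_rot":[0,0.013,0],"xyz":[2,-2,55],"hand":-0.3},{"delta_rot":[0,0.013,0],"xyz":[2,-2,61],"hand":-0.3},{"delta_rot":[0,0.013,0],"xyz":[2,-2,61],"hand":-0.3},{"delta_rot":[0,0.013,0],"xyz":[2,-2,61],"hand":-0.3}]' 
python3 d.py 0.6245 0.0409 0.196 -2.4
```

```text
time_s: 7.08
position: [0.6236, 0.0436, 0.2024]
tcp_rot: [[0.999, -0.042, 0.002], [-0.042, -0.999, -0.0], [0.002, 0.0, -1.0]]
force: [0.3, -0.5, 0.6]
opening: 0.647
grasp_force: 0.0
xyz [1.  2.7 6.4] rot [ 0.    -0.002 -0.   ]
```

```bash
python3 -m handwheel '[{"delta_rot":[0,0,0],"xyz":[1,2.5,6],"hand":-0.3},{"delta_rot":[0,0,0],"xyz":[1,2.5,6],"hand":0.8},{"delta_rot":[0,0,0],"xyz":[1,2.5,6],"hand":0.8},{"delta_rot":[0,0,0],"xyz":[1,2.5,6],"hand":0.8},{"delta_rot":[0,0,0],"xyz":[1,2.5,6],"hand":0.8}]'
```

```text
time_s: 7.7
position: [0.6241, 0.0449, 0.1951]
tcp_rot: [[0.999, -0.045, 0.001], [-0.045, -0.999, 0.008], [0.001, -0.009, -1.0]]
force: [1.1, 9.2, -1.6]
opening: 0.295
grasp_force: 30.0
```

```bash
python3 -m handwheel '[{"delta_rot":[0,0,0],"xyz":[14.4,-2,-10.5],"hand":0.8},{"delta_rot":[0,0,0],"xyz":[31.4,-3,-16],"hand":0.8},{"delta_rot":[0,0,0],"xyz":[49.2,-3,-16],"hand":0.8},{"delta_rot":[0,0,0],"xyz":[66.2,-3,-10.5],"hand":0.8},{"delta_rot":[0,0,0],"xyz":[80.6,-3,0],"hand":0.8}]'
python3 -m handwheel '[{"delta_rot":[0,0,0],"xyz":[0,0,0],"hand":0.8},{"delta_rot":[0,0,0],"xyz":[0,0,0],"hand":-0.3},{"delta_rot":[0,0,0],"xyz":[0,0,0],"hand":-0.3},{"delta_rot":[0,0,0],"xyz":[0,0,0],"hand":-0.3},{"delta_rot":[0,0,0],"xyz":[0,0,-50],"hand":-0.3}]'
```

```text
time_s: 8.32
position: [0.7037, 0.0404, 0.1962]
tcp_rot: [[0.999, -0.043, -0.003], [-0.043, -0.999, -0.0], [-0.003, 0.0, -1.0]]
force: [-4.6, -0.7, 5.5]
opening: 0.292
grasp_force: 30.0
time_s: 8.95
position: [0.7012, 0.0408, 0.2405]
tcp_rot: [[0.999, -0.042, -0.011], [-0.042, -0.999, 0.001], [-0.011, -0.001, -1.0]]
force: [-0.4, 0.2, -0.5]
opening: 0.625
grasp_force: 0.0
```

```bash
cat > red.py <<'E'
from h import *
import sys
tag=sys.argv[1]
yaw=np.radians(-2.4);ex=np.array([np.cos(yaw),np.sin(yaw)]);ey=np.array([-np.sin(yaw),np.cos(yaw)]);c=np.array([.6645,.0393])
th=np.radians(np.arange(-70,71,1.))
for n in('top','side'):
    im=vision.capture(n).astype(int);cv2.imwrite(f'pics/{tag}_{n}.png',im[:,:,::-1])
    r=(im[:,:,0]-np.maximum(im[:,:,1],im[:,:,2])>35)
    acc=0
    for off in np.linspace(-.012,.012,7):
        P=np.array([(*(c+ey*off+ex*.075*np.sin(t)),.155+.075*np.cos(t)) for t in th])
        uv=np.rint(proj(n,P)).astype(int);acc=acc+r[uv[:,1],uv[:,0]]
    h=acc>=2
    print(n,'red deg',np.degrees(th[h])[[0,-1]] if h.any() else None,'weighted',round(float((np.degrees(th)*acc).sum()/max(acc.sum(),1)),1),acc.sum())
E
python3 -m handwheel '[{"delta_rot":[0,0,0],"xyz":[-30,0,-40],"hand":-0.3},{"delta_rot":[0,0,0],"xyz":[-90,0,-50],"hand":-0.3},{"delta_rot":[0,0,0],"xyz":[-150,0,-50],"hand":-0.3},{"delta_rot":[0,0,0],"xyz":[-180,0,-50],"hand":-0.3},{"delta_rot":[0,0,0],"xyz":[-180,0,-50],"hand":-0.3}]'|head -2
python3 red.py w1; python3 d.py .6245 .0415 .196 -2.4
```

```text
time_s: 9.57
position: [0.5224, 0.0486, 0.2957]
top red deg [-28. -22.] weighted -25.2 36
side red deg [-32. -20.] weighted -25.9 80
xyz [ 98.6   2.3 100.1] rot [ 0.    -0.003 -0.   ][ WARN:0@0.483] global loadsave.cpp:1063 imwrite_ Unsupported depth image for selected encoder is fallbacked to CV_8U.
```

```bash
python3 - <<'E'
import cv2
t=cv2.imread('pics/w1_top.png');s=cv2.imread('pics/w1_side.png')
a=cv2.resize(t[125:200,250:300],None,fx=8,fy=8,interpolation=2);b=cv2.resize(s[175:275,190:256],None,fx=6,fy=6,interpolation=2)
cv2.imwrite('pics/w1.png',cv2.hconcat([a,b]))
E
```

```text
(no output)
```

View pics/w1.png

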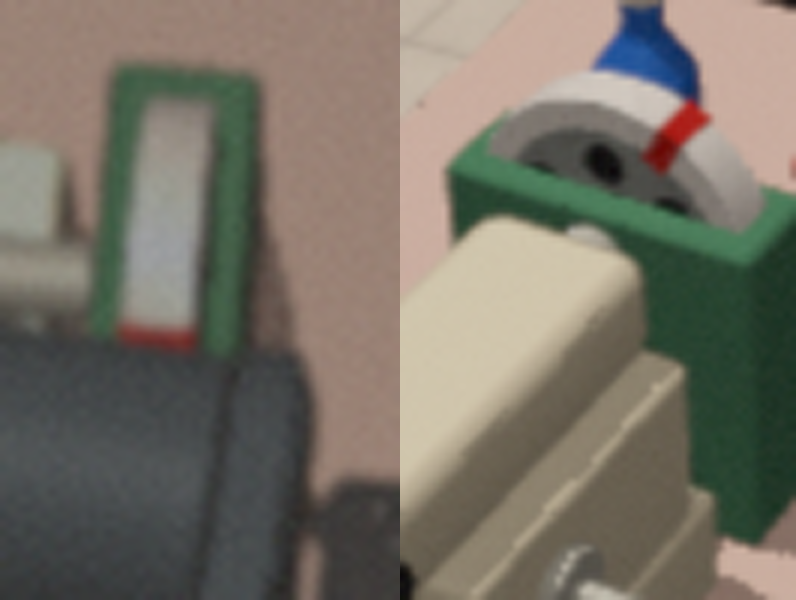

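The red mark is now visible at about -26° (side crop (678,138)), on the front side of the top. I need +26° more, so I re-pinch from -13° to +13°.

```bash
python3 d.py .6517 .0410 .2105 -2.4
python3 -m handwheel '[{"delta_rot":[0,0,0],"xyz":[50,4,20],"hand":-0.3},{"delta_rot":[0,0,0],"xyz":[100,4,40],"hand":-0.3},{"delta_rot":[0,0,0],"xyz":[127,3,45],"hand":-0.3},{"delta_rot":[0,0,0],"xyz":[127,3,70],"hand":-0.3},{"delta_rot":[0,0,0],"xyz":[127,3,80],"hand":-0.3}]'|head -2
python3 d.py .6517 .0410 .2105 -2.4
```

```text
xyz [125.8   1.7  85.7] rot [ 0.    -0.003 -0.   ]
time_s: 10.3
position: [0.6521, 0.0396, 0.2126]
xyz [-0.4 -1.3  2.1] rot [-0.     0.003 -0.   ]
```

```bash
python3 -m handwheel '[{"delta_rot":[0,0,0],"xyz":[0,-0.5,2],"hand":-0.3},{"delta_rot":[0,0,0],"xyz":[0,-0.5,2],"hand":0.8},{"delta_rot":[0,0,0],"xyz":[0,-0.5,2],"hand":0.8},{"delta_rot":[0,0,0],"xyz":[0,-0.5,2],"hand":0.8},{"delta_rot":[0,0,0],"xyz":[0,-0.5,2],"hand":0.8}]'
python3 -m handwheel '[{"delta_rot":[0,0,0],"xyz":[6,0,-1],"hand":0.8},{"delta_rot":[0,0,0],"xyz":[13,0,-1.5],"hand":0.8},{"delta_rot":[0,0,0],"xyz":[20,0,-1],"hand":0.8},{"delta_rot":[0,0,0],"xyz":[25.5,0,0],"hand":0.8},{"delta_rot":[0,0,0],"xyz":[25.5,0,0],"hand":0.8}]'
python3 red.py w2
```

```text
time_s: 10.92
position: [0.6518, 0.0433, 0.2139]
tcp_rot: [[0.999, -0.044, 0.002], [-0.044, -0.999, 0.007], [0.002, -0.007, -1.0]]
force: [0.4, 5.8, 0.6]
opening: 0.298
grasp_force: 30.0
time_s: 11.55
position: [0.6752, 0.0419, 0.2138]
tcp_rot: [[0.999, -0.043, -0.004], [-0.043, -0.999, 0.005], [-0.004, -0.005, -1.0]]
force: [-4.0, 5.4, 4.0]
opening: 0.299
grasp_force: 30.0
top red deg [-13.  -7.] weighted -9.8 36
side red deg [-12.   0.] weighted -6.0 79[ WARN:0@0.575] global loadsave.cpp:1063 imwrite_ Unsupported depth image for selected encoder is fallbacked to CV_8U.
```

```bash
python3 -m handwheel '[{"delta_rot":[0,0,0],"xyz":[2,0,0.5],"hand":0.8},{"delta_rot":[0,0,0],"xyz":[4,0,1],"hand":0.8},{"delta_rot":[0,0,0],"xyz":[6.5,0,1.5],"hand":0.8},{"delta_rot":[0,0,0],"xyz":[6.5,0,1.5],"hand":0.8},{"delta_rot":[0,0,0],"xyz":[6.5,0,1.5],"hand":0.8}]'
python3 -m handwheel '[{"delta_rot":[0,0,0],"xyz":[6.5,0,1.5],"hand":-0.3},{"delta_rot":[0,0,0],"xyz":[6.5,0,1.5],"hand":-0.3},{"delta_rot":[0,0,0],"xyz":[6.5,0,1.5],"hand":-0.3},{"delta_rot":[0,0,0],"xyz":[6.5,0,-40],"hand":-0.3},{"delta_rot":[0,0,0],"xyz":[6.5,0,-80],"hand":-0.3}]' | head -2
python3 red.py w3 2>/dev/null
```

```text
time_s: 12.28
position: [0.6814, 0.0416, 0.2124]
tcp_rot: [[0.999, -0.043, -0.004], [-0.043, -0.999, 0.005], [-0.004, -0.005, -1.0]]
force: [-4.4, 5.1, 4.2]
opening: 0.296
grasp_force: 30.0
time_s: 12.9
position: [0.6898, 0.0383, 0.2919]
top red deg [1. 7.] weighted 4.4 37
side red deg [-2. 11.] weighted 4.5 82
```

I repeated the 6.5 mm shift in the release call, so the mark overshot to +4.5°. I go back by that much.

```bash
python3 -m handwheel '[{"delta_rot":[0,0,0],"xyz":[-22,-2,0],"hand":-0.3},{"delta_rot":[0,0,0],"xyz":[-22,-2,40],"hand":-0.3},{"delta_rot":[0,0,0],"xyz":[-22,-2,78],"hand":-0.3},{"delta_rot":[0,0,0],"xyz":[-22,-2,78],"hand":0.8},{"delta_rot":[0,0,0],"xyz":[-22,-2,78],"hand":0.8}]'|head -2
python3 -m handwheel '[{"delta_rot":[0,0,0],"xyz":[0,0,0],"hand":0.8},{"delta_rot":[0,0,0],"xyz":[0,0,0],"hand":0.8},{"delta_rot":[0,0,0],"xyz":[-2.7,0,0],"hand":0.8},{"delta_rot":[0,0,0],"xyz":[-5.5,0,0],"hand":0.8},{"delta_rot":[0,0,0],"xyz":[-5.5,0,0],"hand":0.8}]'
python3 -m handwheel '[{"delta_rot":[0,0,0],"xyz":[0,0,0],"hand":0.8},{"delta_rot":[0,0,0],"xyz":[0,0,0],"hand":0.8},{"delta_rot":[0,0,0],"xyz":[0,0,0],"hand":0.8},{"delta_rot":[0,0,0],"xyz":[0,0,0],"hand":0.8},{"delta_rot":[0,0,0],"xyz":[0,0,0],"hand":0.8}]'
python3 red.py w4 2>/dev/null
```

```text
time_s: 13.62
position: [0.6689, 0.0414, 0.2144]
time_s: 14.25
position: [0.6662, 0.0425, 0.2155]
tcp_rot: [[0.999, -0.043, 0.01], [-0.043, -0.999, 0.001], [0.01, -0.001, -1.0]]
force: [5.9, 3.9, 1.1]
opening: 0.296
grasp_force: 30.0
time_s: 14.88
position: [0.6662, 0.0425, 0.2156]
tcp_rot: [[0.999, -0.043, 0.01], [-0.043, -0.999, 0.001], [0.01, -0.001, -1.0]]
force: [5.1, 3.3, 0.6]
opening: 0.295
grasp_force: 30.0
top red deg None weighted 0.0 0
side red deg [-3.  7.] weighted 1.2 48
```

```bash
python3 -m handwheel '[{"delta_rot":[0,0,0],"xyz":[0,0,0],"hand":-0.3},{"delta_rot":[0,0,0],"xyz":[0,0,0],"hand":-0.3},{"delta_rot":[0,0,0],"xyz":[0,0,0],"hand":-0.3},{"delta_rot":[0,0,0],"xyz":[0,0,-40],"hand":-0.3},{"delta_rot":[0,0,0],"xyz":[-10,0,-80],"hand":-0.3}]' | head -2
python3 -m handwheel '[{"delta_rot":[0,0,0],"xyz":[-40,0,0],"hand":-0.3},{"delta_rot":[0,0,0],"xyz":[-90,0,0],"hand":-0.3},{"delta_rot":[0,0,0],"xyz":[-140,0,0],"hand":-0.3},{"delta_rot":[0,0,0],"xyz":[-140,0,0],"hand":-0.3},{"delta_rot":[0,0,0],"xyz":[-140,0,0],"hand":-0.3}]' | head -2
python3 red.py w5 2>/dev/null
```

```text
time_s: 15.6
position: [0.6523, 0.0419, 0.2936]
time_s: 16.23
position: [0.5137, 0.0479, 0.2942]
top red deg [-6.  5.] weighted -0.3 67
side red deg [-5.  8.] weighted 1.4 90
```

The mark is at the top: top view reads -0.3°, side view 1.4°. Next is the oiler.

```bash
python3 d.py .415 .290 .20 -2.4 
python3 -m handwheel '[{"delta_rot":[0,0,0],"xyz":[-15,-50,10],"hand":1},{"delta_rot":[0,0,0],"xyz":[-35,-100,20],"hand":1},{"delta_rot":[0,0,0],"xyz":[-60,-150,35],"hand":1},{"delta_rot":[0,0,0],"xyz":[-85,-205,50],"hand":1},{"delta_rot":[0,0,0],"xyz":[-109,-239,70],"hand":1}]' | head -2
python3 d.py .415 .290 .150 -2.4 
```

```text
xyz [-109.8 -237.8   93.6] rot [ 0.    -0.002 -0.   ]
time_s: 16.95
position: [0.4151, 0.2944, 0.2233]
xyz [-0.1  4.5 73.3] rot [-0.002 -0.003  0.001]
```

```bash
python3 -m handwheel '[{"delta_rot":[0,0,0],"xyz":[0,3,40],"hand":1},{"delta_rot":[0,0,0],"xyz":[0,3,75],"hand":1},{"delta_rot":[0,0,0],"xyz":[0,3,105],"hand":1},{"delta_rot":[0,0,0],"xyz":[0,3,135],"hand":1},{"delta_rot":[0,0,0],"xyz":[0,3,150],"hand":1}]' 
python3 -m handwheel '[{"delta_rot":[0,0,0],"xyz":[0,0,3],"hand":1},{"delta_rot":[0,0,0],"xyz":[0,0,6],"hand":1},{"delta_rot":[0,0,0],"xyz":[0,0,9],"hand":1},{"delta_rot":[0,0,0],"xyz":[0,0,9],"hand":1},{"delta_rot":[0,0,0],"xyz":[0,0,9],"hand":1}]'
```

```text
time_s: 17.58
position: [0.4156, 0.2897, 0.0725]
tcp_rot: [[0.999, -0.043, 0.001], [-0.043, -0.999, 0.002], [0.001, -0.002, -1.0]]
force: [-2.8, 3.5, 9.1]
opening: 0.006
grasp_force: 4.1
time_s: 18.2
position: [0.4159, 0.29, 0.0694]
tcp_rot: [[0.999, -0.042, 0.005], [-0.042, -0.999, 0.003], [0.005, -0.003, -1.0]]
force: [-8.2, -2.0, 44.5]
opening: 0.006
grasp_force: 21.4
```

```bash
python3 -m handwheel '[{"delta_rot":[0,0,0],"xyz":[0,0,-30],"hand":1},{"delta_rot":[0,0,0],"xyz":[0,0,-60],"hand":1},{"delta_rot":[0,0,0],"xyz":[0,0,-95],"hand":1},{"delta_rot":[0,0,0],"xyz":[0,0,-95],"hand":1},{"delta_rot":[0,0,0],"xyz":[0,0,-95],"hand":1}]'
python3 -m handwheel '[{"delta_rot":[0,0,0],"xyz":[0,0,25],"hand":1},{"delta_rot":[0,0,0],"xyz":[0,0,50],"hand":1},{"delta_rot":[0,0,0],"xyz":[0,0,75],"hand":1},{"delta_rot":[0,0,0],"xyz":[0,0,92],"hand":1},{"delta_rot":[0,0,0],"xyz":[0,0,92],"hand":1}]'
```

```text
time_s: 18.82
position: [0.4141, 0.2886, 0.1589]
tcp_rot: [[0.999, -0.042, -0.0], [-0.042, -0.999, -0.0], [-0.0, 0.0, -1.0]]
force: [-0.0, 0.6, 0.2]
opening: 0.009
grasp_force: 0.0
time_s: 19.45
position: [0.4146, 0.2892, 0.0696]
tcp_rot: [[0.999, -0.043, 0.002], [-0.043, -0.999, 0.001], [0.002, -0.001, -1.0]]
force: [-4.5, -1.0, 30.8]
opening: 0.008
grasp_force: 14.9
```

```bash
python3 -m handwheel '[{"delta_rot":[0,0,0],"xyz":[0,0,-30],"hand":1},{"delta_rot":[0,0,0],"xyz":[0,0,-60],"hand":1},{"delta_rot":[0,0,0],"xyz":[0,0,-92],"hand":1},{"delta_rot":[0,0,0],"xyz":[0,0,-92],"hand":1},{"delta_rot":[0,0,0],"xyz":[0,0,-92],"hand":1}]'|head -2
python3 -m handwheel '[{"delta_rot":[0,0,0],"xyz":[0,0,25],"hand":1},{"delta_rot":[0,0,0],"xyz":[0,0,50],"hand":1},{"delta_rot":[0,0,0],"xyz":[0,0,75],"hand":1},{"delta_rot":[0,0,0],"xyz":[0,0,92],"hand":1},{"delta_rot":[0,0,0],"xyz":[0,0,92],"hand":1}]'|sed -n '2p;4p'
python3 -m handwheel '[{"delta_rot":[0,0,0],"xyz":[0,0,-30],"hand":1},{"delta_rot":[0,0,0],"xyz":[0,0,-60],"hand":1},{"delta_rot":[0,0,0],"xyz":[0,0,-92],"hand":1},{"delta_rot":[0,0,0],"xyz":[0,0,-92],"hand":1},{"delta_rot":[0,0,0],"xyz":[0,0,-92],"hand":1}]'|head -2
python3 - <<'E'
from h import *
snap('side','l1',(160,220,320,340),4)
E
python3 -m handwheel '[{"delta_rot":[0,0,0],"xyz":[0,0,25],"hand":1},{"delta_rot":[0,0,0],"xyz":[0,0,50],"hand":1},{"delta_rot":[0,0,0],"xyz":[0,0,75],"hand":1},{"delta_rot":[0,0,0],"xyz":[0,0,92],"hand":1},{"delta_rot":[0,0,0],"xyz":[0,0,92],"hand":1}]'|sed -n '2p;4p'
python3 - <<'E'
from h import *
snap('side','l2',(160,220,320,340),4)
a=cv2.imread('pics/l1.png');b=cv2.imread('pics/l2.png');cv2.imwrite('pics/l.png',cv2.resize(cv2.hconcat([a,b]),(800,300)))
E
```

```text
time_s: 20.08
position: [0.4129, 0.2881, 0.158]
position: [0.414, 0.289, 0.0694]
force: [-4.9, -1.1, 31.1]
time_s: 21.32
position: [0.4125, 0.2879, 0.1578]
position: [0.4141, 0.289, 0.0695]
force: [-4.8, -1.2, 29.8]
```

View pics/l.png

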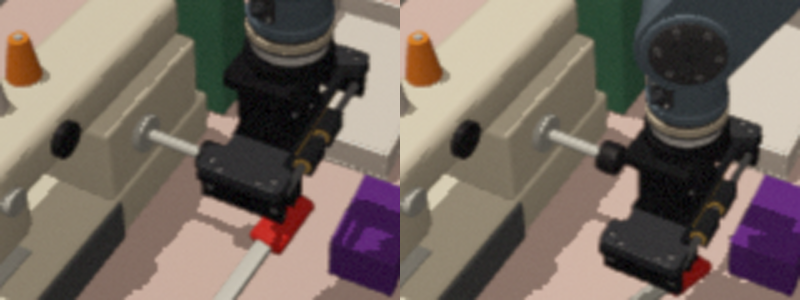

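The left half shows the lever up with the tool clear, and the right half shows it pressed right down. That makes four full downs, each to the stop at about 30 N or more. I lift off so the fourth up-stroke finishes, then re-measure the brushes by segmentation.

```bash
cat > br.py <<'E'
from h import *
import sys
np.set_printoptions(precision=4,suppress=True)
im=cv2.imread(sys.argv[1]) if len(sys.argv)>1 else vision.capture('top')[:,:,::-1].copy()
x0,y0,x1,y1=335,150,425,315
lab=cv2.cvtColor(cv2.resize(im[y0:y1,x0:x1],None,fx=4,fy=4,interpolation=2),cv2.COLOR_BGR2LAB).astype(float)
bg=cv2.GaussianBlur(lab,(0,0),80) if 0 else np.median(lab.reshape(-1,3),0)
m=(np.linalg.norm((lab-bg)*(0.7,1.5,1.5),axis=2)>26).astype(np.uint8)
m=cv2.morphologyEx(m,cv2.MORPH_OPEN,np.ones((5,5)))
n,L,st,ce=cv2.connectedComponentsWithStats(m)
for i in range(1,n):
    if st[i,4]<600: continue
    v,u=np.where(L==i);(cx,cy),(w,h),_=cv2.minAreaRect(np.c_[u,v].astype(np.float32))
    P=np.c_[u,v].astype(float);mu=P.mean(0);d=np.linalg.svd(P-mu,full_matrices=False)[2][0]; d*=np.sign(-d[1])
    t=(P-mu)@d;s=(P-mu)@[-d[1],d[0]];E=lambda q:mu+d*q
    H=E(t.max());B=E(t.min());q=lambda p:((p[0]+.5)/4-.5+x0,(p[1]+.5)/4-.5+y0)
    a=atz('top',q(H),.02)[:2];b=atz('top',q(B),.018)[:2];e=(a-b)/np.linalg.norm(a-b)
    c=cv2.mean(cv2.resize(im[y0:y1,x0:x1],None,fx=4,fy=4),mask=(L==i).astype(np.uint8))[:3][::-1]
    print('rgb',np.round(c),'L',round(np.linalg.norm(a-b),4),'c',(a+b)/2,'yaw',round(np.degrees(np.arctan2(e[1],e[0])),1),'grip',(a+b)/2-.022*e)
E
python3 -m handwheel '[{"delta_rot":[0,0,0],"xyz":[0,0,-40],"hand":1},{"delta_rot":[0,0,0],"xyz":[0,0,-95],"hand":1},{"delta_rot":[0,0,0],"xyz":[0,0,-150],"hand":-0.1},{"delta_rot":[0,0,0],"xyz":[0,40,-180],"hand":-0.1},{"delta_rot":[0,0,0],"xyz":[10,90,-190],"hand":-0.1}]'|head -2
python3 br.py pics/t0_full.png; echo; python3 br.py; python3 d.py .44 -.3 .15 -2.9
```

```text
time_s: 22.68
position: [0.4199, 0.1979, 0.2581]
rgb [102.  59.  54.] L 0.1419 c [ 0.6314 -0.2388] yaw 2.8 grip [ 0.6095 -0.2398]
rgb [ 71.  80. 116.] L 0.1437 c [ 0.6313 -0.3498] yaw -14.8 grip [ 0.6101 -0.3442]
rgb [85. 68. 58.] L 0.0789 c [ 0.5885 -0.4679] yaw 17.1 grip [ 0.5675 -0.4744]
rgb [103.  74.  57.] L 0.1395 c [ 0.4585 -0.3028] yaw -3.9 grip [ 0.4365 -0.3013]
rgb [79. 71. 65.] L 0.1427 c [ 0.4591 -0.4176] yaw -3.2 grip [ 0.4372 -0.4164]
rgb [141. 132.  59.] L 0.1406 c [ 0.2699 -0.3784] yaw 15.7 grip [ 0.2487 -0.3844]
rgb [57. 52. 49.] L 0.158 c [ 0.1857 -0.2607] yaw 85.5 grip [ 0.184  -0.2827]

rgb [102.  59.  54.] L 0.1419 c [ 0.6315 -0.2388] yaw 2.8 grip [ 0.6095 -0.2399]
rgb [ 71.  80. 116.] L 0.1436 c [ 0.6311 -0.3498] yaw -14.9 grip [ 0.6099 -0.3442]
rgb [85. 68. 58.] L 0.08 c [ 0.5882 -0.468 ] yaw 17.1 grip [ 0.5672 -0.4744]
rgb [103.  74.  57.] L 0.14 c [ 0.4581 -0.3027] yaw -3.9 grip [ 0.4361 -0.3012]
rgb [79. 71. 65.] L 0.1425 c [ 0.4592 -0.4177] yaw -3.3 grip [ 0.4373 -0.4164]
rgb [142. 133.  61.] L 0.1407 c [ 0.2698 -0.3785] yaw 15.7 grip [ 0.2486 -0.3845]
xyz [ 40.  490.7 110.6] rot [ 0.005 -0.002  0.007]
```

The brushes have not moved. I pick the wood brush first.

```bash
python3 -m handwheel '[{"delta_rot":[0,0,0],"xyz":[8,60,0],"hand":0},{"delta_rot":[0,0,0],"xyz":[16,120,0],"hand":0},{"delta_rot":[0,0,0],"xyz":[24,180,0],"hand":0},{"delta_rot":[0,0,0],"xyz":[32,240,0],"hand":0},{"delta_rot":[0,0,0],"xyz":[38,300,0],"hand":0}]'|head -2
python3 -m handwheel '[{"delta_rot":[0,0,0.005],"xyz":[0,60,20],"hand":0},{"delta_rot":[0,0,0.01],"xyz":[0,120,50],"hand":0},{"delta_rot":[0,0,0.01],"xyz":[0,180,90],"hand":0},{"delta_rot":[0,0,0.01],"xyz":[0,190,140],"hand":0},{"delta_rot":[0,0,0.01],"xyz":[0,190,180],"hand":0}]'|head -2
python3 d.py .438 -.3015 .012 -3.3
```

```text
time_s: 23.35
position: [0.4446, -0.1048, 0.2558]
time_s: 23.98
position: [0.4359, -0.2941, 0.0735]
xyz [ 2.7  7.4 61.4] rot [-0.003  0.003  0.002]
```

```bash
python3 -m handwheel '[{"delta_rot":[0,0,0],"xyz":[2.5,7,0],"hand":0},{"delta_rot":[0,0,0],"xyz":[2.5,7,20],"hand":0},{"delta_rot":[0,0,0],"xyz":[2.5,7,40],"hand":0},{"delta_rot":[0,0,0],"xyz":[2.5,7,55],"hand":0},{"delta_rot":[0,0,0],"xyz":[2.5,7,55],"hand":0}]'|head -2
python3 d.py .438 -.3015 .012 -3.3
```

```text
time_s: 24.6
position: [0.4395, -0.2999, 0.0223]
xyz [-1.4  1.7 10.3] rot [-0.001  0.     0.006]
```

```bash
python3 -m handwheel '[{"delta_rot":[0,0,0],"xyz":[-1,1.5,7],"hand":0},{"delta_rot":[0,0,0],"xyz":[-1,1.5,7],"hand":0.9},{"delta_rot":[0,0,0],"xyz":[-1,1.5,7],"hand":0.9},{"delta_rot":[0,0,0],"xyz":[-1,1.5,7],"hand":0.9},{"delta_rot":[0,0,0],"xyz":[-1,1.5,7],"hand":0.9}]'
python3 -m handwheel '[{"delta_rot":[0,0,0],"xyz":[0,0,0],"hand":0.9},{"delta_rot":[0,0,0],"xyz":[0,0,-20],"hand":0.9},{"delta_rot":[0,0,0],"xyz":[0,0,-60],"hand":0.9},{"delta_rot":[0,0,0],"xyz":[0,0,-100],"hand":0.9},{"delta_rot":[0,0,0],"xyz":[0,0,-100],"hand":0.9}]'
python3 d.py .428 .043 .11 -1
```

```text
time_s: 25.22
position: [0.4386, -0.3018, 0.0159]
tcp_rot: [[0.999, -0.052, 0.001], [-0.052, -0.999, -0.001], [0.001, 0.001, -1.0]]
force: [0.3, 0.0, 1.5]
opening: 0.244
grasp_force: 29.7
time_s: 25.85
position: [0.4398, -0.3029, 0.1181]
tcp_rot: [[0.999, -0.052, 0.005], [-0.052, -0.999, -0.004], [0.005, 0.004, -1.0]]
force: [0.2, -0.0, -1.7]
opening: 0.251
grasp_force: 29.7
xyz [ -29.8 -344.8    6.5] rot [ 0.004 -0.005 -0.035]
```

```bash
python3 -m handwheel '[{"delta_rot":[0,0,-0.01],"xyz":[-5,-55,0],"hand":0.9},{"delta_rot":[0,0,-0.02],"xyz":[-10,-110,0],"hand":0.9},{"delta_rot":[0,0,-0.03],"xyz":[-15,-165,0],"hand":0.9},{"delta_rot":[0,0,-0.035],"xyz":[-20,-220,0],"hand":0.9},{"delta_rot":[0,0,-0.035],"xyz":[-25,-275,0],"hand":0.9}]'|head -2
python3 -m handwheel '[{"delta_rot":[0,0,0],"xyz":[-5,-50,0],"hand":0.9},{"delta_rot":[0,0,0],"xyz":[-7,-68,0],"hand":0.9},{"delta_rot":[0,0,0],"xyz":[-7,-68,20],"hand":0.9},{"delta_rot":[0,0,0],"xyz":[-7,-68,40],"hand":0.9},{"delta_rot":[0,0,0],"xyz":[-7,-68,40],"hand":0.9}]'|grep -E 'pos|open'
python3 d.py .428 .043 .0225 -1
```

```text
time_s: 26.48
position: [0.4265, -0.0237, 0.1144]
position: [0.4199, 0.0429, 0.0738]
opening: 0.248
xyz [ 8.3 -0.2 51.2] rot [-0.001  0.005  0.   ]
```

```bash
python3 -m handwheel '[{"delta_rot":[0,0,0],"xyz":[8,0,0],"hand":0.9},{"delta_rot":[0,0,0],"xyz":[8,0,20],"hand":0.9},{"delta_rot":[0,0,0],"xyz":[8,0,40],"hand":0.9},{"delta_rot":[0,0,0],"xyz":[8,0,47],"hand":0.9},{"delta_rot":[0,0,0],"xyz":[8,0,47],"hand":0.9}]'
python3 d.py .428 .043 .0225 -1
```

```text
time_s: 27.72
position: [0.4304, 0.0422, 0.0287]
tcp_rot: [[1.0, -0.017, 0.001], [-0.017, -1.0, -0.0], [0.001, 0.0, -1.0]]
force: [-0.4, -1.1, -0.4]
opening: 0.25
grasp_force: 29.7
xyz [-2.4 -0.8  6.2] rot [ 0.    -0.001  0.   ]
```

```bash
python3 -m handwheel '[{"delta_rot":[0,0,0],"xyz":[-2,-1,4],"hand":0.9},{"delta_rot":[0,0,0],"xyz":[-2,-1,5],"hand":0.9},{"delta_rot":[0,0,0],"xyz":[-2,-1,5],"hand":0.9},{"delta_rot":[0,0,0],"xyz":[-2,-1,5],"hand":0.2},{"delta_rot":[0,0,0],"xyz":[-2,-1,5],"hand":0.2}]'|grep -E 'pos|open|force'
python3 -m handwheel '[{"delta_rot":[0,0,0],"xyz":[0,0,0],"hand":0.1},{"delta_rot":[0,0,0],"xyz":[0,0,-30],"hand":0.1},{"delta_rot":[0,0,0],"xyz":[0,0,-80],"hand":0.1},{"delta_rot":[0,0,0],"xyz":[0,30,-120],"hand":0},{"delta_rot":[0,0,0],"xyz":[0,80,-120],"hand":0}]'|grep -E 'pos|open'
python3 - <<'E'
from h import *
snap('top','p1',(240,190,420,300),4.4);snap('side','p1s',(230,160,390,300),4)
E
python3 br.py; python3 d.py .438 -.4165 .07 -2.4
```

```text
position: [0.4281, 0.0434, 0.0237]
force: [0.4, 1.1, -0.6]
opening: 0.371
grasp_force: 0.0
position: [0.4284, -0.0371, 0.1464]
opening: 0.495
rgb [106.  61.  56.] L 0.1428 c [ 0.6311 -0.2388] yaw 2.8 grip [ 0.6091 -0.2399]
rgb [ 74.  83. 120.] L 0.1442 c [ 0.6312 -0.3498] yaw -14.8 grip [ 0.6099 -0.3442]
rgb [89. 71. 61.] L 0.08 c [ 0.5883 -0.468 ] yaw 17.0 grip [ 0.5672 -0.4745]
rgb [83. 74. 68.] L 0.1427 c [ 0.4591 -0.4177] yaw -3.2 grip [ 0.4372 -0.4165]
rgb [147. 138.  63.] L 0.1406 c [ 0.2699 -0.3785] yaw 15.7 grip [ 0.2487 -0.3845]
xyz [ 18.9 377.6  74.4] rot [ 0.001 -0.002  0.02 ]
```

View pics/p1s.png

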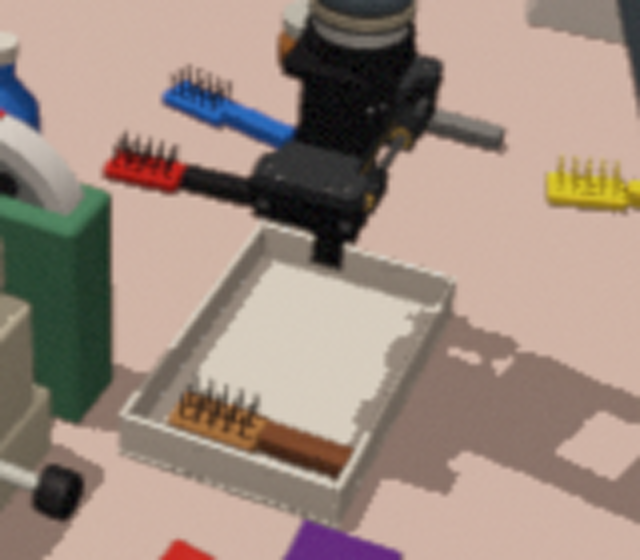

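The wood brush lies flat at the +y end of the tray floor (crop (260,430)). Next is the black brush.

```bash
python3 -m handwheel '[{"delta_rot":[0,0,0.02],"xyz":[4,60,0],"hand":0},{"delta_rot":[0,0,0.02],"xyz":[8,120,0],"hand":0},{"delta_rot":[0,0,0.02],"xyz":[12,180,0],"hand":0},{"delta_rot":[0,0,0.02],"xyz":[16,240,0],"hand":0},{"delta_rot":[0,0,0.02],"xyz":[19,300,0],"hand":0}]'|head -2
python3 -m handwheel '[{"delta_rot":[0,0,0],"xyz":[0,50,10],"hand":0},{"delta_rot":[0,0,0],"xyz":[0,78,40],"hand":0},{"delta_rot":[0,0,0],"xyz":[0,78,80],"hand":0},{"delta_rot":[0,0,0],"xyz":[0,78,80],"hand":0},{"delta_rot":[0,0,0],"xyz":[0,78,80],"hand":0}]'|head -2
python3 d.py .438 -.4167 .0155 -2.4
```

```text
time_s: 29.75
position: [0.4404, -0.337, 0.1428]
time_s: 30.38
position: [0.4381, -0.4138, 0.0639]
xyz [ 0.   2.9 48.4] rot [-0.001 -0.     0.006]
```

```bash
python3 -m handwheel '[{"delta_rot":[0,0,0],"xyz":[0,2.5,15],"hand":0},{"delta_rot":[0,0,0],"xyz":[0,2.5,35],"hand":0},{"delta_rot":[0,0,0],"xyz":[0,2.5,47],"hand":0},{"delta_rot":[0,0,0],"xyz":[0,2.5,47],"hand":0.0},{"delta_rot":[0,0,0],"xyz":[0,2.5,47],"hand":0.9}]'|head -2
python3 -m handwheel '[{"delta_rot":[0,0,0],"xyz":[0,0,1],"hand":0.9},{"delta_rot":[0,0,0],"xyz":[0,0,1],"hand":0.9},{"delta_rot":[0,0,0],"xyz":[0,0,1],"hand":0.9},{"delta_rot":[0,0,0],"xyz":[0,0,1],"hand":0.9},{"delta_rot":[0,0,0],"xyz":[0,0,1],"hand":0.9}]'|grep -E 'pos|open|force'
python3 -m handwheel '[{"delta_rot":[0,0,0],"xyz":[0,0,-15],"hand":0.9},{"delta_rot":[0,0,0],"xyz":[0,0,-40],"hand":0.9},{"delta_rot":[0,0,0],"xyz":[0,0,-75],"hand":0.9},{"delta_rot":[0,0,0],"xyz":[0,0,-100],"hand":0.9},{"delta_rot":[0,0,0],"xyz":[0,0,-100],"hand":0.9}]'|grep -E 'pos|open|force'
python3 d.py .428 -.013 .11 -1
```

```text
time_s: 31.0
position: [0.4375, -0.4175, 0.0165]
position: [0.4376, -0.4177, 0.0159]
force: [-0.1, -0.7, 2.8]
opening: 0.248
grasp_force: 29.6
position: [0.4383, -0.4183, 0.1181]
force: [0.1, 0.1, -1.6]
opening: 0.25
grasp_force: 29.6
xyz [ -25.4 -404.7    6.4] rot [ 0.004 -0.003 -0.02 ]
```

```bash
python3 -m handwheel '[{"delta_rot":[0,0,-0.01],"xyz":[-4,-60,0],"hand":0.9},{"delta_rot":[0,0,-0.02],"xyz":[-8,-120,0],"hand":0.9},{"delta_rot":[0,0,-0.02],"xyz":[-12,-180,0],"hand":0.9},{"delta_rot":[0,0,-0.02],"xyz":[-15,-240,0],"hand":0.9},{"delta_rot":[0,0,-0.02],"xyz":[-19,-300,0],"hand":0.9}]'|head -2
python3 -m handwheel '[{"delta_rot":[0,0,0],"xyz":[-3,-60,0],"hand":0.9},{"delta_rot":[0,0,0],"xyz":[-5,-104,0],"hand":0.9},{"delta_rot":[0,0,0],"xyz":[-5,-104,20],"hand":0.9},{"delta_rot":[0,0,0],"xyz":[-5,-104,45],"hand":0.9},{"delta_rot":[0,0,0],"xyz":[-5,-104,45],"hand":0.9}]'|grep -E 'pos|open'
python3 d.py .428 -.013 .0225 -1
```

```text
time_s: 32.88
position: [0.4286, -0.1147, 0.1148]
position: [0.4244, -0.012, 0.0689]
opening: 0.251
xyz [ 3.8  1.  46.4] rot [-0.002  0.005  0.001]
```

```bash
python3 -m handwheel '[{"delta_rot":[0,0,0],"xyz":[3,1,15],"hand":0.9},{"delta_rot":[0,0,0],"xyz":[3,1,30],"hand":0.9},{"delta_rot":[0,0,0],"xyz":[3,1,42],"hand":0.9},{"delta_rot":[0,0,0],"xyz":[3,1,45],"hand":0.9},{"delta_rot":[0,0,0],"xyz":[3,1,45],"hand":0.9}]'|grep -E 'pos|open|force'
python3 -m handwheel '[{"delta_rot":[0,0,0],"xyz":[0,0,1],"hand":0.9},{"delta_rot":[0,0,0],"xyz":[0,0,1],"hand":0.9},{"delta_rot":[0,0,0],"xyz":[0,0,1],"hand":0.2},{"delta_rot":[0,0,0],"xyz":[0,0,1],"hand":0.2},{"delta_rot":[0,0,0],"xyz":[0,0,1],"hand":0.2}]'|grep -E 'pos|open|force'
python3 -m handwheel '[{"delta_rot":[0,0,0],"xyz":[0,0,-20],"hand":0.1},{"delta_rot":[0,0,0],"xyz":[0,0,-60],"hand":0.1},{"delta_rot":[0,0,0],"xyz":[0,0,-110],"hand":0.1},{"delta_rot":[0,0,0],"xyz":[0,0,-130],"hand":0},{"delta_rot":[0,0,0],"xyz":[0,0,-130],"hand":0}]'|grep -E 'pos|open'
python3 br.py; python3 d.py .611 -.240 .07 2.7
```

```text
position: [0.4294, -0.0139, 0.0255]
force: [-0.6, 0.8, -1.9]
opening: 0.247
grasp_force: 29.6
position: [0.4295, -0.0139, 0.0247]
force: [-0.3, 0.9, -0.5]
opening: 0.389
grasp_force: 0.0
position: [0.4303, -0.0141, 0.156]
opening: 0.49
rgb [105.  60.  55.] L 0.1427 c [ 0.6311 -0.2388] yaw 2.7 grip [ 0.6091 -0.2399]
rgb [ 74.  83. 119.] L 0.1436 c [ 0.6313 -0.3499] yaw -14.8 grip [ 0.61   -0.3442]
rgb [89. 71. 61.] L 0.0799 c [ 0.5881 -0.468 ] yaw 17.3 grip [ 0.5671 -0.4745]
rgb [146. 137.  63.] L 0.1408 c [ 0.2698 -0.3786] yaw 15.7 grip [ 0.2486 -0.3845]
xyz [185.3 223.   85.2] rot [ 0.    -0.002 -0.064]
```

Red brush next.

```bash
python3 -m handwheel '[{"delta_rot":[0,0,-0.02],"xyz":[45,55,0],"hand":0},{"delta_rot":[0,0,-0.04],"xyz":[90,110,0],"hand":0},{"delta_rot":[0,0,-0.064],"xyz":[135,165,0],"hand":0},{"delta_rot":[0,0,-0.064],"xyz":[175,213,10],"hand":0},{"delta_rot":[0,0,-0.064],"xyz":[185,223,50],"hand":0}]'|head -2
python3 -m handwheel '[{"delta_rot":[0,0,0],"xyz":[0,0,20],"hand":0},{"delta_rot":[0,0,0],"xyz":[0,0,38],"hand":0},{"delta_rot":[0,0,0],"xyz":[0,0,38],"hand":0},{"delta_rot":[0,0,0],"xyz":[0,0,38],"hand":0},{"delta_rot":[0,0,0],"xyz":[0,0,38],"hand":0}]'|head -2
python3 d.py .611 -.2402 .0155 2.7
```

```text
time_s: 36.05
position: [0.6139, -0.2439, 0.1045]
time_s: 36.67
position: [0.6112, -0.2398, 0.0682]
xyz [-0.4  0.3 52.7] rot [ 0.001 -0.002  0.   ]
```

```bash
python3 -m handwheel '[{"delta_rot":[0,0,0],"xyz":[0,0,15],"hand":0},{"delta_rot":[0,0,0],"xyz":[0,0,35],"hand":0},{"delta_rot":[0,0,0],"xyz":[0,0,51],"hand":0},{"delta_rot":[0,0,0],"xyz":[0,0,52],"hand":0.0},{"delta_rot":[0,0,0],"xyz":[0,0,52],"hand":0.9}]'|head -2
python3 -m handwheel '[{"delta_rot":[0,0,0],"xyz":[0,0,0],"hand":0.9},{"delta_rot":[0,0,0],"xyz":[0,0,0],"hand":0.9},{"delta_rot":[0,0,0],"xyz":[0,0,0],"hand":0.9},{"delta_rot":[0,0,0],"xyz":[0,0,0],"hand":0.9},{"delta_rot":[0,0,0],"xyz":[0,0,0],"hand":0.9}]'|grep -E 'pos|open|force'
python3 -m handwheel '[{"delta_rot":[0,0,0],"xyz":[0,0,-15],"hand":0.9},{"delta_rot":[0,0,0],"xyz":[0,0,-40],"hand":0.9},{"delta_rot":[0,0,0],"xyz":[0,0,-75],"hand":0.9},{"delta_rot":[0,0,0],"xyz":[0,0,-100],"hand":0.9},{"delta_rot":[0,0,0],"xyz":[0,0,-100],"hand":0.9}]'|grep -E 'pos|open|force'
python3 d.py .428 -.069 .11 -1
```

```text
time_s: 37.3
position: [0.6105, -0.24, 0.0142]
position: [0.611, -0.2403, 0.0153]
force: [0.7, -0.2, 4.9]
opening: 0.248
grasp_force: 30.0
position: [0.6118, -0.2406, 0.1172]
force: [0.1, 0.7, -1.1]
opening: 0.248
grasp_force: 30.0
xyz [-175.6 -180.     5.9] rot [ 0.003 -0.005  0.064]
```

```bash
python3 -m handwheel '[{"delta_rot":[0,0,0.02],"xyz":[-40,-40,0],"hand":0.9},{"delta_rot":[0,0,0.04],"xyz":[-82,-82,0],"hand":0.9},{"delta_rot":[0,0,0.064],"xyz":[-124,-125,0],"hand":0.9},{"delta_rot":[0,0,0.064],"xyz":[-160,-165,0],"hand":0.9},{"delta_rot":[0,0,0.064],"xyz":[-176,-180,0],"hand":0.9}]'|head -2
python3 -m handwheel '[{"delta_rot":[0,0,0],"xyz":[0,0,0],"hand":0.9},{"delta_rot":[0,0,0],"xyz":[0,0,15],"hand":0.9},{"delta_rot":[0,0,0],"xyz":[0,0,30],"hand":0.9},{"delta_rot":[0,0,0],"xyz":[0,0,45],"hand":0.9},{"delta_rot":[0,0,0],"xyz":[0,0,45],"hand":0.9}]'|grep -E 'pos|open'
python3 d.py .428 -.069 .0225 -1
```

```text
time_s: 39.17
position: [0.4213, -0.0652, 0.1136]
position: [0.4271, -0.0693, 0.0684]
opening: 0.249
xyz [ 0.9 -0.3 45.9] rot [-0.     0.001 -0.001]
```

```bash
python3 -m handwheel '[{"delta_rot":[0,0,0],"xyz":[1,0,15],"hand":0.9},{"delta_rot":[0,0,0],"xyz":[1,0,30],"hand":0.9},{"delta_rot":[0,0,0],"xyz":[1,0,42],"hand":0.9},{"delta_rot":[0,0,0],"xyz":[1,0,45],"hand":0.9},{"delta_rot":[0,0,0],"xyz":[1,0,45],"hand":0.9}]'|grep -E 'pos|open|force'
python3 -m handwheel '[{"delta_rot":[0,0,0],"xyz":[0,0,1],"hand":0.9},{"delta_rot":[0,0,0],"xyz":[0,0,1],"hand":0.9},{"delta_rot":[0,0,0],"xyz":[0,0,1],"hand":0.2},{"delta_rot":[0,0,0],"xyz":[0,0,1],"hand":0.2},{"delta_rot":[0,0,0],"xyz":[0,0,1],"hand":0.2}]'|grep -E 'pos|open|force'
python3 -m handwheel '[{"delta_rot":[0,0,0],"xyz":[0,0,-20],"hand":0.1},{"delta_rot":[0,0,0],"xyz":[0,0,-60],"hand":0.1},{"delta_rot":[0,0,0],"xyz":[0,0,-110],"hand":0.1},{"delta_rot":[0,0,0],"xyz":[0,0,-130],"hand":0},{"delta_rot":[0,0,0],"xyz":[0,0,-130],"hand":0}]'|grep -E 'pos|open'
python3 br.py; python3 d.py .611 -.3452 .07 -14.3
```

```text
position: [0.4275, -0.0686, 0.0246]
force: [0.8, 0.3, -1.7]
opening: 0.247
grasp_force: 30.0
position: [0.4274, -0.0684, 0.0237]
force: [0.6, 0.6, 0.1]
opening: 0.391
grasp_force: 0.0
position: [0.4282, -0.0688, 0.155]
opening: 0.497
rgb [ 74.  83. 120.] L 0.1439 c [ 0.6314 -0.3499] yaw -14.8 grip [ 0.6102 -0.3443]
rgb [88. 71. 60.] L 0.0797 c [ 0.588 -0.468] yaw 17.3 grip [ 0.567  -0.4745]
rgb [73. 68. 66.] L 0.0943 c [ 0.4269 -0.1881] yaw -0.3 grip [ 0.4049 -0.188 ]
rgb [146. 137.  63.] L 0.1405 c [ 0.2698 -0.3785] yaw 15.7 grip [ 0.2486 -0.3844]
xyz [188.3 273.5  84.3] rot [ 0.    -0.002  0.232]
```

```bash
python3 -m handwheel '[{"delta_rot":[0,0,0.06],"xyz":[35,50,0],"hand":0},{"delta_rot":[0,0,0.12],"xyz":[70,100,0],"hand":0},{"delta_rot":[0,0,0.18],"xyz":[105,150,0],"hand":0},{"delta_rot":[0,0,0.232],"xyz":[140,200,0],"hand":0},{"delta_rot":[0,0,0.232],"xyz":[175,250,10],"hand":0}]'|head -2
python3 d.py .611 -.3455 .07 -14.3
```

```text
time_s: 42.35
position: [0.5984, -0.3229, 0.1415]
xyz [17.9 18.9 71.4] rot [-0.001  0.002 -0.   ]
```

```bash
python3 -m handwheel '[{"delta_rot":[0,0,0],"xyz":[16,17,10],"hand":0},{"delta_rot":[0,0,0],"xyz":[16,17,40],"hand":0},{"delta_rot":[0,0,0],"xyz":[16,17,68],"hand":0},{"delta_rot":[0,0,0],"xyz":[16,17,68],"hand":0},{"delta_rot":[0,0,0],"xyz":[16,17,68],"hand":0}]'|head -2
python3 d.py .611 -.3455 .0155 -14.3
```

```text
time_s: 42.98
position: [0.6092, -0.3417, 0.075]
xyz [ 2.7  3.3 59.5] rot [-0.     0.001  0.   ]
```

```bash
python3 -m handwheel '[{"delta_rot":[0,0,0],"xyz":[2.5,3.3,20],"hand":0},{"delta_rot":[0,0,0],"xyz":[2.5,3.3,40],"hand":0},{"delta_rot":[0,0,0],"xyz":[2.5,3.3,57],"hand":0},{"delta_rot":[0,0,0],"xyz":[2.5,3.3,59],"hand":0.0},{"delta_rot":[0,0,0],"xyz":[2.5,3.3,59],"hand":0.9}]'|head -2
python3 -m handwheel '[{"delta_rot":[0,0,0],"xyz":[0,0,0],"hand":0.9},{"delta_rot":[0,0,0],"xyz":[0,0,0],"hand":0.9},{"delta_rot":[0,0,0],"xyz":[0,0,0],"hand":0.9},{"delta_rot":[0,0,0],"xyz":[0,0,0],"hand":0.9},{"delta_rot":[0,0,0],"xyz":[0,0,0],"hand":0.9}]'|grep -E 'pos|open|force'
python3 -m handwheel '[{"delta_rot":[0,0,0],"xyz":[0,0,-15],"hand":0.9},{"delta_rot":[0,0,0],"xyz":[0,0,-40],"hand":0.9},{"delta_rot":[0,0,0],"xyz":[0,0,-75],"hand":0.9},{"delta_rot":[0,0,0],"xyz":[0,0,-100],"hand":0.9},{"delta_rot":[0,0,0],"xyz":[0,0,-100],"hand":0.9}]'|grep -E 'pos|open|force'
python3 d.py .428 -.125 .11 -1
```

```text
time_s: 43.6
position: [0.6109, -0.3456, 0.0163]
position: [0.6113, -0.346, 0.0174]
force: [-0.1, -0.3, 5.6]
opening: 0.252
grasp_force: 29.9
position: [0.6122, -0.3466, 0.1194]
force: [-0.1, 0.6, -1.1]
opening: 0.247
grasp_force: 29.9
xyz [-233.2 -169.3    7.9] rot [ 0.003 -0.005 -0.232]
```

```bash
python3 -m handwheel '[{"delta_rot":[0,0,-0.06],"xyz":[-40,-29,0],"hand":0.9},{"delta_rot":[0,0,-0.12],"xyz":[-85,-62,0],"hand":0.9},{"delta_rot":[0,0,-0.18],"xyz":[-130,-95,0],"hand":0.9},{"delta_rot":[0,0,-0.232],"xyz":[-175,-128,0],"hand":0.9},{"delta_rot":[0,0,-0.232],"xyz":[-215,-157,0],"hand":0.9}]'|head -2
python3 -m handwheel '[{"delta_rot":[0,0,0],"xyz":[-7,-8,0],"hand":0.9},{"delta_rot":[0,0,0],"xyz":[-14,-16,0],"hand":0.9},{"delta_rot":[0,0,0],"xyz":[-14,-16,0],"hand":0.9},{"delta_rot":[0,0,0],"xyz":[-14,-16,20],"hand":0.9},{"delta_rot":[0,0,0],"xyz":[-14,-16,20],"hand":0.9}]'|grep -E 'pos|open'
python3 d.py .428 -.125 .065 -1
```

```text
time_s: 45.48
position: [0.4386, -0.1382, 0.1157]
position: [0.4279, -0.1249, 0.0957]
opening: 0.25
xyz [ 0.1  0.1 30.7] rot [-0.001  0.001 -0.001]
```

```bash
python3 -m handwheel '[{"delta_rot":[0,0,0],"xyz":[0,0,20],"hand":0.9},{"delta_rot":[0,0,0],"xyz":[0,0,40],"hand":0.9},{"delta_rot":[0,0,0],"xyz":[0,0,60],"hand":0.9},{"delta_rot":[0,0,0],"xyz":[0,0,70],"hand":0.9},{"delta_rot":[0,0,0],"xyz":[0,0,70],"hand":0.9}]'|grep -E 'pos|open|force'
python3 -m handwheel '[{"delta_rot":[0,0,0],"xyz":[0,0,1],"hand":0.9},{"delta_rot":[0,0,0],"xyz":[0,0,1],"hand":0.9},{"delta_rot":[0,0,0],"xyz":[0,0,1],"hand":0.2},{"delta_rot":[0,0,0],"xyz":[0,0,1],"hand":0.2},{"delta_rot":[0,0,0],"xyz":[0,0,1],"hand":0.2}]'|grep -E 'pos|open|force'
python3 -m handwheel '[{"delta_rot":[0,0,0],"xyz":[0,0,-20],"hand":0.1},{"delta_rot":[0,0,0],"xyz":[0,0,-60],"hand":0.1},{"delta_rot":[0,0,0],"xyz":[0,0,-110],"hand":0.1},{"delta_rot":[0,0,0],"xyz":[0,50,-150],"hand":0},{"delta_rot":[0,0,0],"xyz":[0,100,-180],"hand":0}]'|grep -E 'pos|open'
python3 -m handwheel '[{"delta_rot":[0,0,0],"xyz":[0,50,0],"hand":0},{"delta_rot":[0,0,0],"xyz":[0,100,0],"hand":0},{"delta_rot":[0,0,0],"xyz":[0,150,0],"hand":0},{"delta_rot":[0,0,0],"xyz":[0,170,0],"hand":0},{"delta_rot":[0,0,0],"xyz":[0,170,0],"hand":0}]'|grep -E 'pos|open'
python3 red.py f 2>/dev/null
python3 - <<'E'
import cv2
t=cv2.imread('pics/f_top.png');s=cv2.imread('pics/f_side.png')
cv2.imwrite('pics/ft.png',cv2.resize(t[120:310,120:440],None,fx=2.5,fy=2.5,interpolation=2));cv2.imwrite('pics/fs.png',cv2.resize(s[150:390,100:400],None,fx=2.5,fy=2.5,interpolation=2))
E
```

```text
position: [0.4277, -0.1245, 0.0263]
force: [-1.6, -0.9, -1.0]
opening: 0.249
grasp_force: 29.9
position: [0.4276, -0.1242, 0.0257]
force: [-0.3, 0.4, -0.3]
opening: 0.389
grasp_force: 0.0
position: [0.4259, -0.2248, 0.2076]
opening: 0.495
position: [0.4224, -0.3945, 0.2051]
opening: 0.502
top red deg [-6.  5.] weighted -0.4 71
side red deg [-5.  8.] weighted 1.4 90
```

View pics/ft.png

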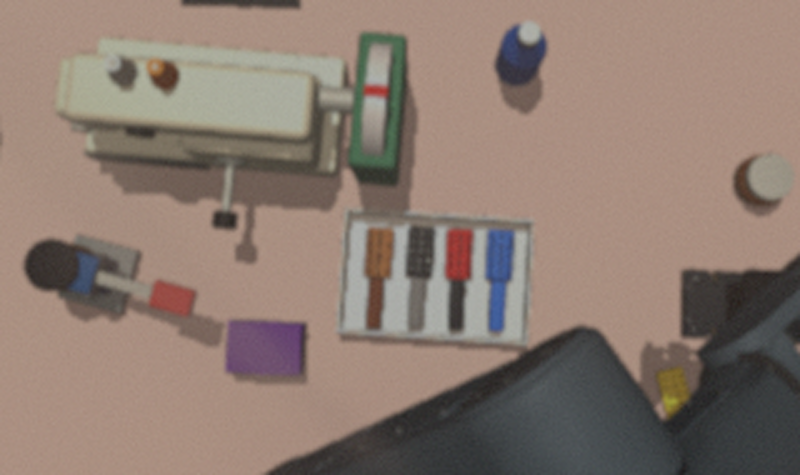

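View pics/fs.png

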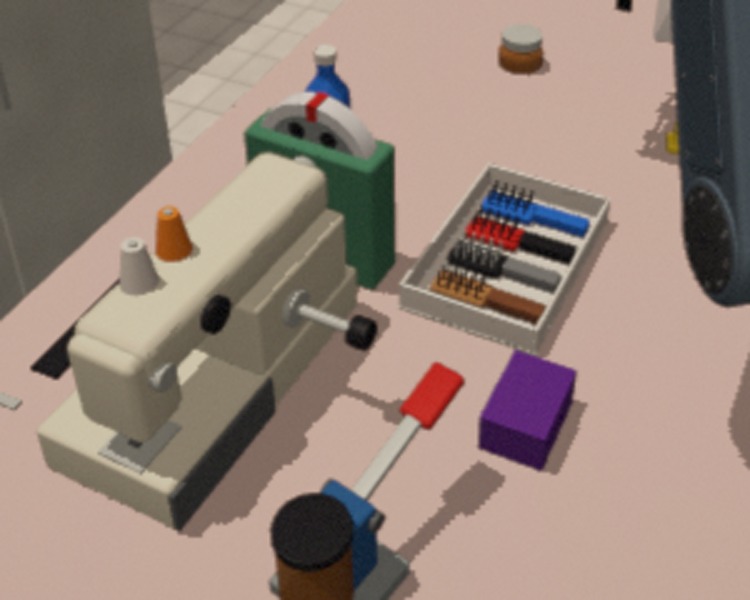

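Everything stands as asked. All four brushes lie flat side by side in the tray (top crop x = 378, 420, 459, 500 at row ~278), the red mark is at the top (377,91), and the knob is at neutral (225,219). The lever is up (172,297), and the bottle, box and jar have not moved.

```bash
python3 -c "
from rig import workorder
print(workorder.hand_in())"
```

```text
the job is handed in; nothing more can be done
None
```

The job is done and handed in at about 48 s of the 210 s allowed: gear rod in neutral, wheel's red mark at the top (within about 1.5°), four full oiler strokes, and all four brushes flat side by side in the tray, with the bottle, box and jar untouched.

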